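# Comb the sample tubes into their tray and shut the keeper bar

## Task

Some sample tubes lie jumbled in the grooved tray: take the rake from its mat and comb them gently until each lies flat and parallel in a groove of its own, never touching those tubes with the gripper. Lay every tube from the shallow white dish in a free groove too, and stand the rake back upright on its mat, in line with it. When all that is done, swing the keeper bar fully across the tray, up to its stop, by pushing its post; leave the jar, the bottle and the beaker where they are.

Things in the scene. Friction and masses are not known exactly. Their poses are not given: they have to be found in the camera images.
- tray: Grey tube tray fixed to the bench, 192 (x) by 254 (y) by 28 mm high, walls 4 mm, floor 4 mm. Origin: centre of its underside; x away from the robot along the grooves, y left. Far (+x) and side walls 28 mm high; near (-x) end: a lip 10 mm high. Grooves 184 mm long inside. Strokes from mid-tray out towards either end straighten slanting tubes; one starting from a tube's end drives it crosswise.
- tray_floor (a point): Centre of the tray's floor, 4 mm over its underside; axes as the tray's. Five white flat-topped ridges, 12 mm high over this floor and 18 mm wide, run along x at y = -88, -44, 0, 44, 88 mm. Between them lie six grooves 26 mm wide, centres at y = -110, -66, -22, 22, 66, 110 mm, one tube in each. A seated tube's axis is 9 mm over the floor, with 4 mm of play to either side.
- keeper (a joint): Angle (rad) of the keeper bar: aluminium, 18 wide, 8 thick, 298 mm long, swinging level on an upright pin left of the tray. 0: shut at its stop, across the tray, pointing to tray -y. Grows clockwise from above; at angle a it points along (-sin a, -cos a) in the tray frame; limit 2.2. Stays where left, moves with 0.6 N at the post. Underside 29 mm over the bench, 7 mm over seated tubes.
- keeper_post (a point): Middle of the black upright post near the keeper bar's free end, to push it by: 18 mm in diameter, from 37 to 87 mm over the bench (this point: 62 mm), 245 mm from the pivot axis.
- keeper_hinge (a point): Point on the keeper bar's upright pivot axis, at tray x = 60, y = 148 mm, 62 mm over the bench.
- rake: Rake: five upright steel tines in a row, plates 6 (y) by 28 (x) by 46 mm high at y = -88, -44, 0, 44, 88 mm, to run over the tray's five ridges, along x; a wooden head bar 188 (y) by 26 (x) mm, from 46 to 58 mm above the tines' feet; on its middle an upright grip 24 by 24 mm, from 58 to 120 mm. Origin: middle, at the tines' feet. Stands by itself on its tines; about 250 g.
- rake_mat: Flat black rubber mat, 110 (x) by 230 (y) by 3 mm, fixed: the rake's place. Origin at the centre of its underside; the rake stands on it with its row of tines along the mat's y.
- T1: Sample tube lying down: amber glass, white stopper; a rod 18 mm in diameter, 150 mm long, with rounded foot; the stopper, an 18 mm cube at one end, keeps it from rolling; 40 g. Origin at the middle of its axis, 9 mm over what it lies on; x along it to the stopper. Two or three start jumbled in the tray, lying slantwise across a groove on the two ridges beside it; let down at mid-tray, tines stand clear between them.
- T2: Sample tube lying down: amber glass, white stopper; a rod 18 mm in diameter, 150 mm long, with rounded foot; the stopper, an 18 mm cube at one end, keeps it from rolling; 40 g. Origin at the middle of its axis, 9 mm over what it lies on; x along it to the stopper. Two or three start jumbled in the tray, lying slantwise across a groove on the two ridges beside it; let down at mid-tray, tines stand clear between them.
- T3: Sample tube lying down: amber glass, white stopper; a rod 18 mm in diameter, 150 mm long, with rounded foot; the stopper, an 18 mm cube at one end, keeps it from rolling; 40 g. Origin at the middle of its axis, 9 mm over what it lies on; x along it to the stopper. Two or three start jumbled in the tray, lying slantwise across a groove on the two ridges beside it; let down at mid-tray, tines stand clear between them.
- T4: Sample tube lying down: amber glass, white stopper; a rod 18 mm in diameter, 150 mm long, with rounded foot; the stopper, an 18 mm cube at one end, keeps it from rolling; 40 g. Origin at the middle of its axis, 9 mm over what it lies on; x along it to the stopper. Two or three start jumbled in the tray, lying slantwise across a groove on the two ridges beside it; let down at mid-tray, tines stand clear between them.
- D1: Sample tube lying down: amber glass, white stopper; a rod 18 mm in diameter, 150 mm long, with rounded foot; the stopper, an 18 mm cube at one end, keeps it from rolling; 40 g. Origin at the middle of its axis, 9 mm over what it lies on; x along it to the stopper. Two or three start in a shallow white dish (floor 3 mm thick, rim 9 mm high) left of the tray.
- D2: Sample tube lying down: amber glass, white stopper; a rod 18 mm in diameter, 150 mm long, with rounded foot; the stopper, an 18 mm cube at one end, keeps it from rolling; 40 g. Origin at the middle of its axis, 9 mm over what it lies on; x along it to the stopper. Two or three start in a shallow white dish (floor 3 mm thick, rim 9 mm high) left of the tray.
- D3: Sample tube lying down: amber glass, white stopper; a rod 18 mm in diameter, 150 mm long, with rounded foot; the stopper, an 18 mm cube at one end, keeps it from rolling; 40 g. Origin at the middle of its axis, 9 mm over what it lies on; x along it to the stopper. Two or three start in a shallow white dish (floor 3 mm thick, rim 9 mm high) left of the tray.
- jar: Bystander: amber jar with a black cap, 72 mm in diameter, 110 mm high, beyond the tray. Origin under its centre.
- washbottle: Bystander: white plastic bottle, 60 mm in diameter, 160 mm high. Origin under its centre.
- beaker: Bystander: empty glass beaker, 84 mm in diameter, 110 mm high. Origin under its centre.
Not all that is in view belongs to the job. Leave any turquoise look-alike of the D2 alone.

How it is judged:
By the outcome, as a careful person would: the job done as asked, in the order asked, and still so for the second after the job is handed in, with the robot touching nothing.
Of T1, T2, T3, T4 only 2 to 3 are there at a start; the rules pass over those that are not, and their reading is None.
Of D1, D2, D3 only 2 to 3 are there at a start; the rules pass over those that are not, and their reading is None.
At some moment in a run one of D1, D2, D3 may be knocked a few centimetres aside while the robot is not near it.
Once in a run the grip may slacken for a moment while it holds something.
It also fails if it takes over 200 s, if anything falls off the work surface, if the arm or the gripper's body presses on something with over 40 N, if the wrist force passes 120 N, or if a joint passes its speed limit or range.

## Robot

A 7-joint arm with a two-finger parallel gripper is mounted at the origin on the work surface. World frame = base frame: x ahead of the robot, y to its left, z up, the work surface at z = 0. Lengths are in m, angles in rad, forces in N, time in s.
With the tool pointing down it reaches from about 0.4 to 0.85 m from the base axis. Payload 10.4 kg.
Tool frame: the origin (TCP) lies between the finger pads; the fingertips stand tip_extent ahead of it and the grasp point (between the pads) lies 2 mm behind it (tip_extent is the distance from the TCP to the fingertips, in m); z points along the fingers, y is the direction in which the jaws open and shut (so a half turn about z gives the same grasp; the last joint's range is limited). The gripper opens to 87 mm and grips with 3 to 60 N. Pads are 19 mm wide; open, the fingers measure 117 mm over their backs; the gripper's body (75 mm by 190 mm) begins 51 mm behind the grasp point.
Start: joints at [1.214, 0.332, -0.065, 1.46, 0.022, 1.35, -0.088], TCP at [0.205, -0.591, 0.24] pointing down, gripper open.
Joint ranges: [-2.6, 2.6], [-0.5, 2.12], [-1.47, 1.34], [0.16, 2.42], [-1.27, 4.41], [0.06, 2.06], [-2.6, 2.6]. Speed limits (rad/s): [2.22, 2.22, 2.79, 2.79, 3.14, 3.14, 3.14].

## Interface

Orientations are given as a unit quaternion [x, y, z, w].
In Python, from bench import read_state, camera, camera_params, close_job, tip_extent gives the robot as it stands. The module is installed in compiled form; this text tells all that it offers.
- The arm moves only by the tool send_rows, never from a script. Its argument "steps" is a list of rows, each a list of 7 numbers: the turn, a rotation vector about the tool's x, y, z in degrees, then the shift along the tool's x, y, z in m, then the gripper's target within -1 to 1 (shut at 1, half-way at 0, fully open at -1). In form: [[ax, ay, az, x, y, z, jaw], ...]. A call has exactly 10 rows; each row shifts and turns the pose as measured when the row begins, along the tool's axes as they then stand; what a row does not reach is not made up. A row lasts 1/10 s, in which the tool goes at most 50 mm and 8.59 degrees, less where a joint would pass 70% of its speed; a pose out of reach is approached as far as the arm can. A call with a gripper value outside its range is refused whole. The fingers move at their own pace and stop on an object; "force" is the grip in N (left out, the last holds). Time passes only in rows, so rows that do not move let the fingers close, or fill a call up. It gives the time, the measured TCP pose, the force and the opening at its end, in the units of the state.
- read_state(): the state, without advancing time (a new reading comes with each control period).
- camera(name): name is "scene" or "side" or "wrist"; returns (picture, depth): 384x512x3 uint8, blue, green, red; 384x512 float32, m along the optical axis (not along the pixel's ray), 0 where there is no reading.
- camera_params(name): a dict with "camera_matrix" (3x3 intrinsics, pixels), "dist" ([k1, k2, p1, p2, k3] as OpenCV has them; the pictures are not rectified), "world_from_camera" (4x4, takes a point from camera to world coordinates). Camera axes: x right, y down, z forward; pixel columns grow to the right and rows downward; lengths in m; the calibration is good to about 2 mm. A picture is of the moment at which its call begins: read the wrist's pose just before it. camera_params takes no time and is no camera call; for the wrist camera it gives the pose at the moment of the call.
- close_job(): hands the job in, once; it reports no verdict.
The state is a dict: "time": time; "joint_positions": joint angles; "joint_vel": joint speeds; "joint_torque": joint torques, N m; "ee_pos": TCP position; "eef_rot": TCP orientation; "ft_force": force on the tool from outside, world axes, zero at the start; "torque": the same for the moment, N m; "width": finger opening in m.
Only numpy, scipy, OpenCV 4.12 (cv2) and the standard library are available. Lean on these libraries where they do the work, as an engineer would, in place of code of your own. Each camera call takes 0.05 s, during which the arm holds its last target.

## Working session

There is one attempt and no reset: what is moved stays moved. The work goes in short steps, Python scripts to look and compute and a tool call to move; the robot and the scene stay as the last step left them, time stands still between calls to the robot, and variables do not carry over. Pictures are saved under pics/ and viewed, and the job is handed in when it is done.

Besides the shell and the picture viewer there is one more tool, called after "Call:" as a command line: name --pt "numbers of a row" for each row, then --argument value for the rest. send_rows: Moves the arm, as the interface text tells. Its arguments: {"type":"object","properties":{"steps":{"type":"array"},"force":{"type":"number"}},"required":["steps"]}

```bash
mkdir -p pics; ls; cat > h.py <<'E'
import numpy as np, cv2
from bench import read_state, camera, camera_params, close_job, tip_extent
from scipy.spatial.transform import Rotation as R
def snap(name,fn):
    p=camera_params(name); img,d=camera(name)
    cv2.imwrite('pics/'+fn+'.png',img); np.savez('pics/'+fn+'.npz',img=img,d=d,K=p['camera_matrix'],dist=p['dist'],T=p['world_from_camera'])
    return img,d,p
def load(fn):
    z=np.load('pics/'+fn+'.npz'); return z['img'],z['d'],dict(camera_matrix=z['K'],dist=z['dist'],world_from_camera=z['T'])
def rays(p,uv):
    uv=np.array(uv,float).reshape(-1,1,2)
    n=cv2.undistortPoints(uv,np.array(p['camera_matrix']),np.array(p['dist'])).reshape(-1,2)
    T=np.array(p['world_from_camera']); d=np.c_[n,np.ones(len(n))]@T[:3,:3].T
    return T[:3,3],d
def onplane(p,uv,z):
    o,d=rays(p,uv); return o+d*((z-o[2])/d[:,2])[:,None]
def cloud(d,p):
    h,w=d.shape; u,v=np.meshgrid(np.arange(w),np.arange(h))
    o,r=rays(p,np.stack([u.ravel(),v.ravel()],1))
    P=o+r*d.reshape(-1,1); P[d.ravel()==0]=np.nan
    return P.reshape(h,w,3)
E
python3 - <<'E'
from h import *
s=read_state(); print(s['time'],s['ee_pos'],s['eef_rot'],s['width'],tip_extent() if callable(tip_extent) else tip_extent)
for n in ['scene','side','wrist']:
    i,d,p=snap(n,n+'0'); print(n,np.round(p['world_from_camera'],3).tolist())
E
```

```text
pics
0.0 [ 0.20462911 -0.59015685  0.23876209] [ 9.86102548e-01  1.66136190e-01 -1.63938761e-04 -7.10037274e-04] 0.08731056323050432 0.017
scene [[0.006, 0.862, -0.506, 1.218], [1.0, -0.005, 0.004, 0.07], [0.001, -0.506, -0.862, 1.129], [0.0, 0.0, 0.0, 1.0]]
side [[-0.99, -0.068, 0.127, 0.405], [-0.142, 0.597, -0.79, 1.212], [-0.022, -0.799, -0.6, 0.928], [0.0, 0.0, 0.0, 1.0]]
wrist [[0.327, -0.91, -0.256, 0.275], [-0.945, -0.315, -0.088, -0.566], [-0.001, 0.271, -0.963, 0.383], [0.0, 0.0, 0.0, 1.0]]
```

View pics/scene0.png

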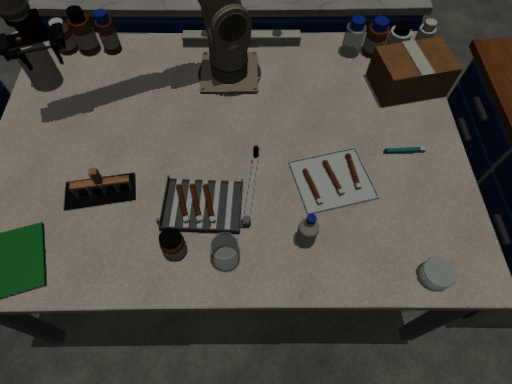

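View pics/side0.png

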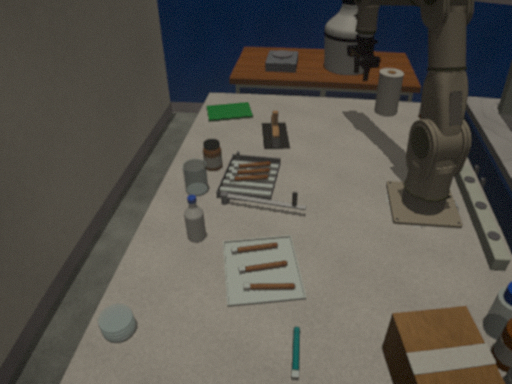

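View pics/wrist0.png

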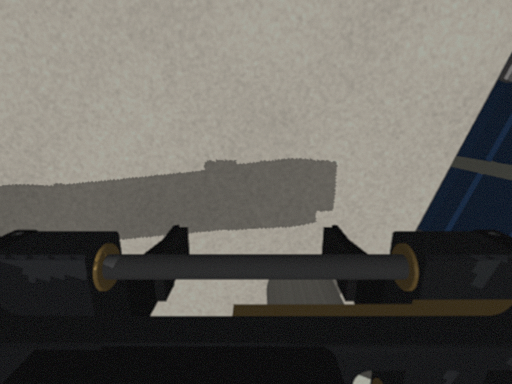

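The scene view shows the tray at (202,205) with 3 jumbled tubes. The rake is on its mat at (100,187), and the dish at (333,180) holds 3 amber tubes. The turquoise look-alike is at (405,150). The keeper is open along (250,185), with its post at (256,152). Next I'll enlarge and measure.

```bash
python3 - <<'E'
from h import *
img,d,p=load('scene0')
c=img[135:275,50:270]; cv2.imwrite('pics/c1.png',cv2.resize(c,None,fx=3.6,fy=3.6,interpolation=cv2.INTER_CUBIC))
c=img[135:255,240:440]; cv2.imwrite('pics/c2.png',cv2.resize(c,None,fx=4,fy=4,interpolation=cv2.INTER_CUBIC))
P=cloud(d,p)
for n,uv in dict(bench=(280,260),bench2=(140,120),tubeD=(312,185),dish=(320,195),post=(256,152),hinge=(246,222),grip=(96,175)).items():
    print(n,np.round(P[uv[1],uv[0]],3))
print(p['camera_matrix'],p['dist'])
E
```

```text
bench [ 0.807  0.169 -0.002]
bench2 [ 0.251 -0.334 -0.001]
tubeD [0.553 0.287 0.019]
dish [0.583 0.313 0.004]
post [0.449 0.1   0.065]
hinge [0.698 0.065 0.038]
grip [ 0.567 -0.4    0.11 ]
[[385.52529855   0.         248.75554963]
 [  0.         385.52529855 188.85112927]
 [  0.           0.           1.        ]] [0.04052453 0.         0.         0.         0.        ]
```

View pics/c1.png

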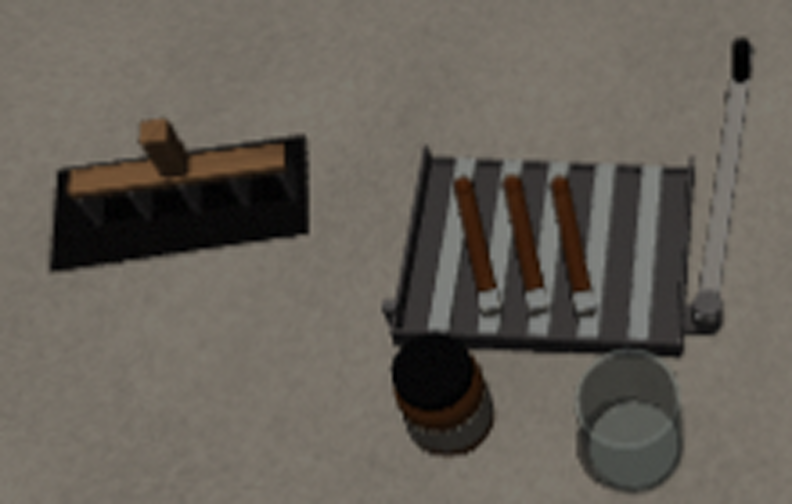

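View pics/c2.png

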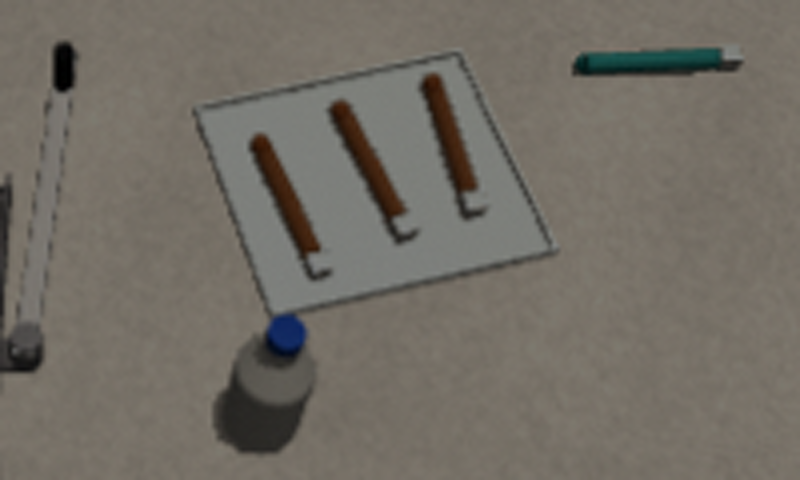

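```bash
python3 - <<'E'
from h import *
img,d,p=load('scene0'); P=cloud(d,p)
hsv=cv2.cvtColor(img,cv2.COLOR_BGR2HSV)
v,u=np.mgrid[0:384,0:512]
def rep(n,m,z):
    uv=np.stack([u[m],v[m]],1); Q=onplane(p,uv,z)[:,:2].astype(np.float32)
    r=cv2.minAreaRect(Q); print(n,len(Q),np.round(r[0],4),np.round(r[1],4),round(r[2],2))
    return Q
roi=lambda a,b,c,e:(u>=a)&(u<b)&(v>=c)&(v<e)
# tray: wall tops by depth
m=roi(150,252,170,240)&(P[...,2]>.022)&(P[...,2]<.034)
rep('wallz',m,.028)
# ridges
m=roi(155,245,172,236)&(hsv[...,2]>110)&(hsv[...,1]<40)&(P[...,2]<.024)
n,l,st,c=cv2.connectedComponentsWithStats(m.astype(np.uint8))
for i in range(1,n):
    if st[i,4]>25:
        print('ridge',c[i].round(1),st[i]); rep('  ',l==i,.016)
# amber
m=(hsv[...,0]<14)&(hsv[...,1]>140)&(hsv[...,2]>50)
n,l,st,c=cv2.connectedComponentsWithStats(m.astype(np.uint8))
for i in range(1,n):
    if st[i,4]>40: print('amber',c[i].round(1),st[i,4],'z med',np.round(np.nanmedian(P[l==i][:,2]),4)); rep('  ',l==i,.012)
# mat: black
m=roi(55,145,165,215)&(hsv[...,2]<35)
rep('mat',m,.003)
m=(P[...,2]>.05)&(P[...,2]<.066)&roi(60,140,160,215); rep('bar',m,.058)
m=(P[...,2]>.1)&(P[...,2]<.13)&roi(60,140,150,215); rep('grip',m,.12)
E
```

```text
wallz 840 [ 0.6206 -0.0648] [0.2928 0.1965] 87.24
ridge [199.  189.3] [ 155  172   90   64 1531]
   1531 [ 0.6128 -0.0934] [0.3048 0.234 ] 89.99
ridge [173.7 209.4] [169 189   9  37 158]
   158 [ 0.6302 -0.1676] [0.0157 0.1322] 86.66
ridge [201.9 202.9] [200 188   5  31  91]
   91 [ 0.6162 -0.0785] [0.1117 0.0131] 3.01
ridge [188.6 202.2] [186 190   6  26  88]
   88 [ 0.6144 -0.1226] [0.0151 0.0928] 88.06
ridge [241.6 232.6] [235 229  10   7  35]
   35 [0.7215 0.045 ] [0.0281 0.0205] 89.65
ridge [196.4 234.3] [182 233  33   3  74]
   74 [ 0.7274 -0.0849] [0.1002 0.0068] 89.56
amber [79.5 21.3] 46 z med 0.1404
   46 [-0.3039 -0.672 ] [0.0603 0.0877] 34.72
amber [379.8  31.2] 49 z med 0.1143
   49 [-0.2398  0.6485] [0.0829 0.0591] 72.94
amber [498.5  68.2] 1734 z med 0.0037
   1734 [0.0433 1.0403] [0.1486 0.4885] 71.67
amber [352.1 167.8] 92 z med 0.0193
   92 [0.4778 0.4327] [0.1141 0.0103] 7.65
amber [332.  174.5] 96 z med 0.0195
   96 [0.5048 0.36  ] [0.1155 0.0114] 17.08
amber [311.1 183.3] 95 z med 0.0197
   95 [0.5394 0.2852] [0.1173 0.0109] 17.1
amber [181.3 200.2] 111 z med 0.0329
   111 [ 0.6017 -0.1488] [0.1176 0.0123] 17.1
amber [194.7 199.2] 108 z med 0.0329
   108 [ 0.5992 -0.1045] [0.1183 0.012 ] 15.26
amber [208.1 200. ] 110 z med 0.0331
   110 [ 0.6015 -0.0602] [0.1147 0.0123] 14.12
mat 1472 [ 0.5473 -0.4265] [0.1354 0.2262] 9.38
bar 445 [ 0.5622 -0.4082] [0.0361 0.1884] 8.46
grip 85 [ 0.5639 -0.4048] [0.0374 0.0268] 11.33
```

```bash
cat >> h.py <<'E'
def down(yaw,):  # tool pointing down, tool x at world yaw (deg)
    y=np.radians(yaw); c,s=np.cos(y),np.sin(y)
    return R.from_matrix(np.array([[c,s,0],[s,-c,0],[0,0,-1.]]))
def plan(pos,yaw,n=10,frm=None):
    s=read_state(); p0=np.array(s['ee_pos']); r0=R.from_quat(s['eef_rot'])
    rt=down(yaw); w=(r0.inv()*rt).as_rotvec()
    # body-frame shifts with uniform rotation
    D=(np.array(pos)-p0)/n
    print('dist',np.round(np.array(pos)-p0,4),'rot deg',np.round(np.degrees(w),2))
    for k in range(n):
        rk=r0*R.from_rotvec(w*k/n)
        print([*np.round(np.degrees(w/n),2).tolist(),*np.round(rk.inv().apply(D),4).tolist()])
def st():
    s=read_state(); m=R.from_quat(s['eef_rot']).as_matrix()
    print('t',round(s['time'],2),'pos',np.round(s['ee_pos'],4),'yaw',round(float(np.degrees(np.arctan2(m[1,0],m[0,0]))),2),'z',np.round(m[:,2],4),'F',np.round(s['ft_force'],2),'w',round(s['width'],4))
E
python3 - <<'E'
from h import *
st(); plan([.552,-.405,.25],8.5)
E
```

```text
t 0.15 pos [ 0.2047 -0.5903  0.2389] yaw 19.12 z [-4.e-04  1.e-03 -1.e+00] F [-0.8  -0.54  0.47] w 0.0869
dist [0.3473 0.1853 0.0111] rot deg [-6.000e-02  1.000e-02  1.062e+01]
[-0.01, 0.0, 1.06, 0.0389, -0.0061, -0.0011]
[-0.01, 0.0, 1.06, 0.0388, -0.0068, -0.0011]
[-0.01, 0.0, 1.06, 0.0386, -0.0076, -0.0011]
[-0.01, 0.0, 1.06, 0.0385, -0.0083, -0.0011]
[-0.01, 0.0, 1.06, 0.0383, -0.009, -0.0011]
[-0.01, 0.0, 1.06, 0.0382, -0.0097, -0.0011]
[-0.01, 0.0, 1.06, 0.038, -0.0104, -0.0011]
[-0.01, 0.0, 1.06, 0.0378, -0.0111, -0.0011]
[-0.01, 0.0, 1.06, 0.0376, -0.0118, -0.0011]
[-0.01, 0.0, 1.06, 0.0373, -0.0125, -0.0011]
```

Call:
send_rows --pt "0 0 1.06 0.039 -0.006 -0.001 -1" --pt "0 0 1.06 0.039 -0.007 -0.001 -1" --pt "0 0 1.06 0.039 -0.008 -0.001 -1" --pt "0 0 1.06 0.0385 -0.008 -0.001 -1" --pt "0 0 1.06 0.038 -0.009 -0.001 -1" --pt "0 0 1.06 0.038 -0.01 -0.001 -1" --pt "0 0 1.06 0.038 -0.01 -0.001 -1" --pt "0 0 1.06 0.038 -0.011 -0.001 -1" --pt "0 0 1.06 0.0375 -0.012 -0.001 -1" --pt "0 0 1.06 0.037 -0.0125 -0.001 -1"

```text
time: 1.15
ee_pos: [0.5575, -0.4049, 0.2448]
eef_rot: [0.998, 0.063, -0.004, -0.002]
ft_force: [-0.3, -0.6, -0.3]
width: 0.0872
```

```bash
python3 - <<'E'
from h import *
st(); snap('wrist','w1'); st()
E
```

```text
t 1.15 pos [ 0.5575 -0.4049  0.2448] yaw 7.26 z [-0.0073  0.0028 -1.    ] F [-0.28 -0.65 -0.31] w 0.0872
t 1.2 pos [ 0.5638 -0.3984  0.244 ] yaw 7.65 z [-0.0044  0.0069 -1.    ] F [ 1.23  7.26 -1.15] w 0.0869
```

View pics/w1.png

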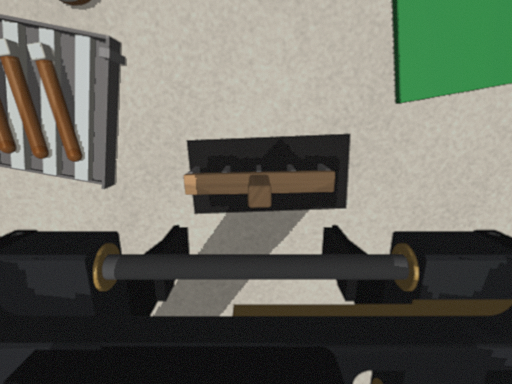

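Call:
send_rows --pt "0 0 0 -0.02 0 -0.01 -1" --pt "0 0 0 -0.02 0 -0.01 -1" --pt "0 0 0 0 0 0 -1" --pt "0 0 0 0 0 0 -1" --pt "0 0 0 0 0 0 -1" --pt "0 0 0 0 0 0 -1" --pt "0 0 0 0 0 0 -1" --pt "0 0 0 0 0 0 -1" --pt "0 0 0 0 0 0 -1" --pt "0 0 0 0 0 0 -1"

```text
time: 2.2
ee_pos: [0.528, -0.3986, 0.2592]
eef_rot: [0.997, 0.071, -0.004, -0.007]
ft_force: [-0.3, 0.0, 0.2]
width: 0.0869
```

```bash
cat >> h.py <<'E'
def rect(Q):
    r=cv2.minAreaRect(np.asarray(Q,np.float32)); return r
def fitrect(n,m,p,z):
    v,u=np.nonzero(m); Q=onplane(p,np.stack([u,v],1),z)[:,:2]; r=rect(Q)
    print(n,len(Q),'c',np.round(r[0],4),'sz',np.round(r[1],4),'ang',round(r[2],2)); return r
E
python3 - <<'E'
from h import *
st(); img,d,p=snap('wrist','w2'); st()
P=cloud(d,p); hsv=cv2.cvtColor(img,cv2.COLOR_BGR2HSV)
z=P[...,2]; v,u=np.mgrid[0:384,0:512]
ok=(v<228)
near=ok&(abs(P[...,0]-.56)<.12)&(abs(P[...,1]+.41)<.14)
wood=near&(hsv[...,1]>60)&(hsv[...,0]<25)
fitrect('bar top',wood&(z>.056)&(z<.066),p,.061)
fitrect('grip top',wood&(z>.118)&(z<.128),p,.123)
m=near&(hsv[...,2]<45)&(z<.012)&(z>-.004)
n,l,s,c=cv2.connectedComponentsWithStats(m.astype(np.uint8)); i=1+np.argmax(s[1:,4])
fitrect('mat',l==i,p,.003)
print(np.nanmedian(z[wood&(z>.05)&(z<.07)]), np.nanmedian(z[wood&(z>.11)&(z<.135)]))
E
```

```text
t 2.2 pos [ 0.528  -0.3986  0.2592] yaw 8.17 z [-0.0085  0.0134 -0.9999] F [-0.29  0.01  0.23] w 0.0869
t 2.25 pos [ 0.528  -0.3985  0.2592] yaw 8.17 z [-0.0085  0.0134 -0.9999] F [1.03 1.05 0.45] w 0.087
bar top 2595 c [ 0.5584 -0.4083] sz [0.0258 0.1864] ang 8.6
grip top 488 c [ 0.5592 -0.4083] sz [0.023  0.0229] ang 8.4
mat 7660 c [ 0.5587 -0.4231] sz [0.107  0.2249] ang 9.45
0.059955627024336655 0.12180836604487782
```

View pics/w2.png

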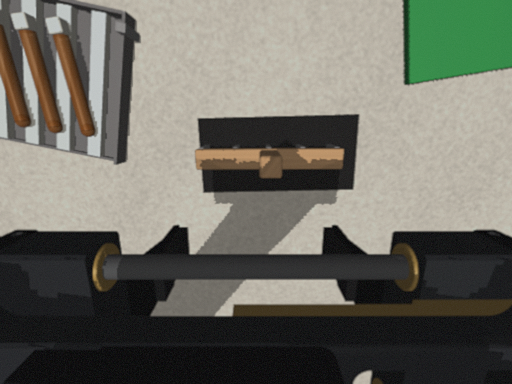

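```bash
python3 - <<'E'
from h import *
plan([.5588,-.4083,.20],8.5,4)
E
```

```text
dist [ 0.0308 -0.0098 -0.0592] rot deg [-0.83  0.37 -0.33]
[-0.21, 0.09, -0.08, 0.0074, 0.0037, 0.0147]
[-0.21, 0.09, -0.08, 0.0073, 0.0037, 0.0147]
[-0.21, 0.09, -0.08, 0.0073, 0.0036, 0.0147]
[-0.21, 0.09, -0.08, 0.0073, 0.0036, 0.0148]
```

Call:
send_rows --pt "-0.2 0.1 -0.1 0.0073 0.0037 0.0147 -1" --pt "-0.2 0.1 -0.1 0.0073 0.0037 0.0147 -1" --pt "-0.2 0.1 -0.1 0.0073 0.0037 0.0147 -1" --pt "-0.2 0.1 -0.1 0.0073 0.0037 0.0147 -1" --pt "0 0 0 0 0 0 -1" --pt "0 0 0 0 0 0 -1" --pt "0 0 0 0 0 0 -1" --pt "0 0 0 0 0 0 -1" --pt "0 0 0 0 0 0 -1" --pt "0 0 0 0 0 0 -1"

```text
time: 3.25
ee_pos: [0.5615, -0.4092, 0.1939]
eef_rot: [0.997, 0.075, 0.0, -0.0]
ft_force: [-1.0, -0.7, -0.5]
width: 0.087
```

```bash
python3 - <<'E'
from h import *
st();plan([.5588,-.4083,.096],8.5,6)
E
```

```text
t 3.25 pos [ 0.5615 -0.4092  0.1939] yaw 8.62 z [ 3.e-04  2.e-04 -1.e+00] F [-1.   -0.66 -0.48] w 0.087
dist [-0.0027  0.0009 -0.0979] rot deg [-0.01 -0.02  0.12]
[-0.0, -0.0, 0.02, -0.0004, -0.0002, 0.0163]
[-0.0, -0.0, 0.02, -0.0004, -0.0002, 0.0163]
[-0.0, -0.0, 0.02, -0.0004, -0.0002, 0.0163]
[-0.0, -0.0, 0.02, -0.0004, -0.0002, 0.0163]
[-0.0, -0.0, 0.02, -0.0004, -0.0002, 0.0163]
[-0.0, -0.0, 0.02, -0.0004, -0.0002, 0.0163]
```

Call:
send_rows --pt "0 0 0 -0.0005 0 0.015 -1" --pt "0 0 0 -0.0005 0 0.015 -1" --pt "0 0 0.1 -0.0005 0 0.015 -1" --pt "0 0 0 -0.0005 0 0.015 -1" --pt "0 0 0 -0.0005 0 0.015 -1" --pt "0 0 0 0 0 0.01 -1" --pt "0 0 0 0 0 0.006 -1" --pt "0 0 0 0 0 0.002 -1" --pt "0 0 0 0 0 0 -1" --pt "0 0 0 0 0 0 -1"

```text
time: 4.25
ee_pos: [0.5578, -0.4092, 0.0912]
eef_rot: [0.997, 0.074, -0.001, -0.001]
ft_force: [-0.7, -0.1, 0.9]
width: 0.0871
```

```bash
python3 - <<'E'
from h import *
st();plan([.5588,-.4083,.096],8.5,1)
E
```

```text
t 4.25 pos [ 0.5578 -0.4092  0.0912] yaw 8.49 z [-0.0013  0.0013 -1.    ] F [-0.66 -0.12  0.92] w 0.0871
dist [0.001  0.0009 0.0048] rot deg [-0.08  0.06 -0.01]
[-0.08, 0.06, -0.01, 0.0011, -0.0008, -0.0048]
```

Call:
send_rows --pt "0 0 0 0.001 -0.001 -0.004 -1" --pt "0 0 0 0 0 0 -1" --pt "0 0 0 0 0 0 1" --pt "0 0 0 0 0 0 1" --pt "0 0 0 0 0 0 1" --pt "0 0 0 0 0 0 1" --pt "0 0 0 0 0 0 1" --pt "0 0 0 0 0 0 1" --pt "0 0 0 0 0 0 1" --pt "0 0 0 0 0 0 1" --force 40

```text
time: 5.25
ee_pos: [0.5598, -0.4086, 0.0979]
eef_rot: [0.997, 0.074, 0.001, 0.0]
ft_force: [-0.2, 0.5, 0.5]
width: 0.0309
```

```bash
python3 - <<'E'
from h import *
st();img,d,p=snap('scene','s1');
img,d,p=load('w2'); c=img[0:180,0:140]
cv2.imwrite('pics/c3.png',cv2.resize(c,None,fx=3.3,fy=3.3))
E
```

```text
t 5.25 pos [ 0.5598 -0.4086  0.0979] yaw 8.49 z [ 1.6e-03 -7.0e-04 -1.0e+00] F [-0.24  0.53  0.47] w 0.0309
```

View pics/c3.png

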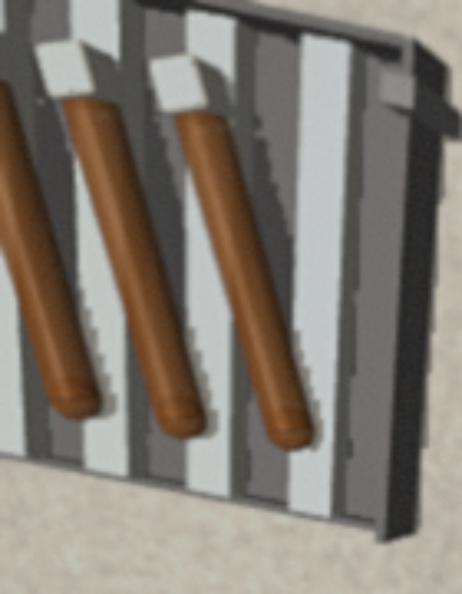

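Call:
send_rows --pt "0 0 0 0 0 0 1" --pt "0 0 0 0 0 0 1" --pt "0 0 0 0 0 0 1" --pt "0 0 0 0 0 0 1" --pt "0 0 0 0 0 -0.005 1" --pt "0 0 0 0 0 -0.01 1" --pt "0 0 0 0 0 -0.015 1" --pt "0 0 0 0 0 -0.015 1" --pt "0 0 0 0 0 -0.01 1" --pt "0 0 0 0 0 -0.005 1"

```text
time: 6.3
ee_pos: [0.5592, -0.4082, 0.1625]
eef_rot: [0.997, 0.074, 0.0, -0.0]
ft_force: [0.8, -0.5, -4.3]
width: 0.0239
```

```bash
python3 - <<'E'
from h import *
st();plan([.44,-.09,.26],0,10)
img,d,p=load('w2'); P=cloud(d,p); hsv=cv2.cvtColor(img,cv2.COLOR_BGR2HSV)
v,u=np.mgrid[0:384,0:512]
m=(u<130)&(v<170)&(hsv[...,2]>150)&(hsv[...,1]<45)&(P[...,2]>.008)&(P[...,2]<.024)
n,l,s,c=cv2.connectedComponentsWithStats(m.astype(np.uint8))
for i in range(1,n):
    if s[i,4]>200: fitrect(str(c[i].round(0)),l==i,p,.016)
E
```

```text
t 6.3 pos [ 0.5592 -0.4082  0.1625] yaw 8.5 z [ 3.e-04  3.e-04 -1.e+00] F [ 0.76 -0.54 -4.26] w 0.0239
dist [-0.1192  0.3182  0.0975] rot deg [-0.01 -0.02  8.5 ]
[-0.0, -0.0, 0.85, -0.0071, -0.0332, -0.0097]
[-0.0, -0.0, 0.85, -0.0076, -0.0331, -0.0097]
[-0.0, -0.0, 0.85, -0.0081, -0.033, -0.0097]
[-0.0, -0.0, 0.85, -0.0086, -0.0329, -0.0097]
[-0.0, -0.0, 0.85, -0.009, -0.0328, -0.0097]
[-0.0, -0.0, 0.85, -0.0095, -0.0326, -0.0097]
[-0.0, -0.0, 0.85, -0.01, -0.0325, -0.0097]
[-0.0, -0.0, 0.85, -0.0105, -0.0323, -0.0097]
[-0.0, -0.0, 0.85, -0.011, -0.0322, -0.0097]
[-0.0, -0.0, 0.85, -0.0114, -0.032, -0.0097]
[29.  7.] 211 c [ 0.6978 -0.0823] sz [0.0175 0.019 ] ang 85.57
[64. 12.] 212 c [ 0.6969 -0.1267] sz [0.0164 0.0199] ang 87.53
[96. 76.] 1703 c [ 0.6132 -0.1654] sz [0.0181 0.183 ] ang 86.76
[ 31. 102.] 731 c [ 0.588  -0.0765] sz [0.0173 0.1223] ang 87.01
[ 63. 107.] 768 c [ 0.5867 -0.1206] sz [0.0167 0.1248] ang 86.65
[  2. 112.] 329 c [ 0.569  -0.0368] sz [0.0084 0.0806] ang 83.4
```

```bash
python3 - <<'E'
from h import *
plan([.6182,-.0775,.175],-3.24,12)
E
```

```text
dist [0.059  0.3307 0.0125] rot deg [-1.000e-02 -2.000e-02  1.174e+01]
[-0.0, -0.0, 0.98, 0.0089, -0.0265, -0.001]
[-0.0, -0.0, 0.98, 0.0085, -0.0267, -0.001]
[-0.0, -0.0, 0.98, 0.008, -0.0268, -0.001]
[-0.0, -0.0, 0.98, 0.0076, -0.027, -0.001]
[-0.0, -0.0, 0.98, 0.0071, -0.0271, -0.001]
[-0.0, -0.0, 0.98, 0.0066, -0.0272, -0.001]
[-0.0, -0.0, 0.98, 0.0062, -0.0273, -0.001]
[-0.0, -0.0, 0.98, 0.0057, -0.0274, -0.001]
[-0.0, -0.0, 0.98, 0.0052, -0.0275, -0.001]
[-0.0, -0.0, 0.98, 0.0048, -0.0276, -0.001]
[-0.0, -0.0, 0.98, 0.0043, -0.0277, -0.001]
[-0.0, -0.0, 0.98, 0.0038, -0.0277, -0.001]
```

Call:
send_rows --pt "0 0 0 0 0 -0.01 1" --pt "0 0 1 0.005 -0.015 0 1" --pt "0 0 1.3 0.01 -0.03 0 1" --pt "0 0 1.3 0.01 -0.035 0 1" --pt "0 0 1.3 0.009 -0.036 0 1" --pt "0 0 1.3 0.008 -0.036 0 1" --pt "0 0 1.3 0.008 -0.037 0 1" --pt "0 0 1.3 0.007 -0.037 0 1" --pt "0 0 1.3 0.006 -0.035 0 1" --pt "0 0 1.0 0.004 -0.025 0 1"

```text
time: 7.3
ee_pos: [0.6112, -0.1149, 0.1776]
eef_rot: [1.0, -0.031, 0.001, 0.002]
ft_force: [1.1, -0.2, -1.1]
width: 0.0235
```

Call:
send_rows --pt "0 0 0.3 0.001 -0.01 0 1" --pt "0 0 0 0 0 0 1" --pt "0 0 0 0 0 0 1" --pt "0 0 0 0 0 0 1" --pt "0 0 0 0 0 0 1" --pt "0 0 0 0 0 0 1" --pt "0 0 0 0 0 0 1" --pt "0 0 0 0 0 0 1" --pt "0 0 0 0 0 0 1" --pt "0 0 0 0 0 0 1"

```text
time: 8.3
ee_pos: [0.6124, -0.1085, 0.1783]
eef_rot: [0.999, -0.035, 0.001, 0.003]
ft_force: [0.2, -0.7, -2.8]
width: 0.0242
```

```bash
python3 - <<'E'
from h import *
st();plan([.6182,-.0775,.175],-3.24,2)
snap('wrist','w3')
E
```

```text
t 8.3 pos [ 0.6124 -0.1085  0.1783] yaw -4.04 z [ 0.0015 -0.0064 -1.    ] F [ 0.17 -0.74 -2.77] w 0.0242
dist [ 0.0058  0.031  -0.0033] rot deg [ 0.36 -0.11 -0.8 ]
[0.18, -0.05, -0.4, 0.0018, -0.0157, 0.0015]
[0.18, -0.05, -0.4, 0.0019, -0.0157, 0.0016]
```

View pics/w3.png

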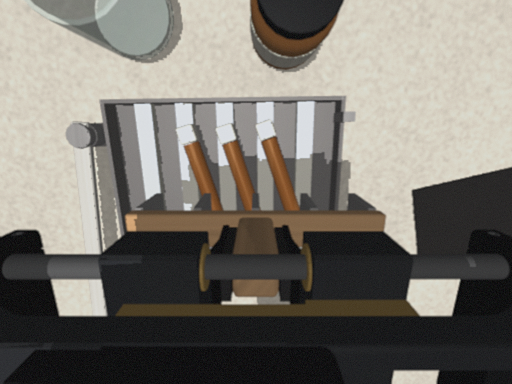

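```bash
python3 - <<'E'
from h import *
img,d,p=load('w3'); P=cloud(d,p); hsv=cv2.cvtColor(img,cv2.COLOR_BGR2HSV)
v,u=np.mgrid[0:384,0:512]
m=(u>110)&(u<335)&(v<195)&(v>98)&(hsv[...,2]>150)&(hsv[...,1]<45)&(P[...,2]>.006)&(P[...,2]<.026)
n,l,s,c=cv2.connectedComponentsWithStats(m.astype(np.uint8))
C=np.array([.6182,-.0775]); a=np.radians(-3.24); X=np.array([np.cos(a),np.sin(a)]);Y=np.array([-X[1],X[0]])
for i in range(1,n):
    if s[i,4]>150:
        r=fitrect(str(c[i].round(0)),l==i,p,.016); print('   tray xy',np.dot(np.array(r[0])-C,X).round(4),np.dot(np.array(r[0])-C,Y).round(4))
m=(v<130)&(v>80)&(u>105)&(u<345)&(P[...,2]>.025)&(P[...,2]<.033)
r=fitrect('farwall',m,p,.028); print(np.dot(np.array(r[0])-C,X).round(4),np.dot(np.array(r[0])-C,Y).round(4))
E
```

```text
[304. 141.] 1317 c [ 0.6534 -0.1667] sz [0.0187 0.103 ] ang 86.61
   tray xy 0.0402 -0.0871
[147. 148.] 1468 c [0.6649 0.0079] sz [0.0182 0.1006] ang 86.79
   tray xy 0.0418 0.088
[183. 114.] 372 c [ 0.6998 -0.038 ] sz [0.018  0.0249] ang 86.88
   tray xy 0.0792 0.0441
[224. 113.] 364 c [ 0.6978 -0.0818] sz [0.0179 0.0249] ang 87.71
   tray xy 0.0797 0.0002
[265. 111.] 330 c [ 0.696  -0.1258] sz [0.0175 0.0217] ang 86.02
   tray xy 0.0804 -0.0438
[263. 167.] 404 c [ 0.6405 -0.1213] sz [0.0145 0.0714] ang 88.99
   tray xy 0.0247 -0.0424
[184. 163.] 303 c [ 0.652  -0.0322] sz [0.012  0.0497] ang 86.42
   tray xy 0.0312 0.0471
[222. 155.] 168 c [ 0.6571 -0.0757] sz [0.0104 0.0313] ang 87.94
   tray xy 0.0388 0.004
farwall 1343 c [ 0.6985 -0.0833] sz [0.2508 0.0329] ang 85.96
0.0805 -0.0012
```

```bash
cat >> h.py <<'E'
TC=np.array([.6182,-.0775]); TA=np.radians(-3.24)
TX=np.array([np.cos(TA),np.sin(TA)]);TY=np.array([-TX[1],TX[0]])
def t2w(x,y): return TC+TX*x+TY*y
def w2t(q): q=np.asarray(q)[...,:2]-TC; return np.stack([q@TX,q@TY],-1)
def amber(img):
    hsv=cv2.cvtColor(img,cv2.COLOR_BGR2HSV); return ((hsv[...,0]<16)&(hsv[...,1]>130)&(hsv[...,2]>45))
def tubes(img,p,roi,z,amin=60):
    a,b,c,e=roi; m=np.zeros(img.shape[:2],np.uint8); m[c:e,a:b]=amber(img)[c:e,a:b]
    n,l,s,c=cv2.connectedComponentsWithStats(m); out=[]
    for i in range(1,n):
        if s[i,4]<amin: continue
        vv,uu=np.nonzero(l==i); Q=onplane(p,np.stack([uu,vv],1),z)[:,:2]
        r=rect(Q); bx=cv2.boxPoints(r); e1=(bx[0]+bx[1])/2;e2=(bx[2]+bx[3])/2
        if np.linalg.norm(bx[0]-bx[1])>np.linalg.norm(bx[1]-bx[2]): e1=(bx[1]+bx[2])/2;e2=(bx[3]+bx[0])/2
        if e1[0]>e2[0]: e1,e2=e2,e1
        out.append((c[i],e1,e2,sorted(r[1]))); 
    return out
E
python3 - <<'E'
from h import *
img,d,p=load('scene0')
for c,e1,e2,s in tubes(img,p,(155,245,175,235),.030):
    t1,t2=w2t(e1)*1e3,w2t(e2)*1e3; sl=(t2[1]-t1[1])/(t2[0]-t1[0])
    print(c.round(),'near',t1.round(1),'far amber end',t2.round(1),np.round(s,3),'y at x=-14,14',[round(t1[1]+sl*(x-t1[0]),1) for x in(-14,14)])
E
```

```text
[181. 200.] near [-57.1 -87.7] far amber end [ 51.8 -48.4] [0.015 0.116] y at x=-14,14 [np.float64(-72.1), np.float64(-62.0)]
[195. 200.] near [-63.3 -41.8] far amber end [48.5 -6.9] [0.016 0.117] y at x=-14,14 [np.float64(-26.4), np.float64(-17.6)]
[208. 200.] near [-62.    3.4] far amber end [48.5 34.3] [0.016 0.115] y at x=-14,14 [np.float64(16.8), np.float64(24.6)]
```

Call:
send_rows --pt "0.18 -0.05 -0.4 0.002 -0.014 0.001 1" --pt "0.18 -0.05 -0.4 0.002 -0.013 0.001 1" --pt "0 0 0 0 0 0 1" --pt "0 0 0 0 0 0 1" --pt "0 0 0 0 0 0 1" --pt "0 0 0 0 0 0 1" --pt "0 0 0 0 0 0 1" --pt "0 0 0 0 0 0 1" --pt "0 0 0 0 0 0 1" --pt "0 0 0 0 0 0 1"

```text
time: 9.35
ee_pos: [0.6187, -0.0788, 0.176]
eef_rot: [1.0, -0.027, 0.0, -0.0]
ft_force: [-0.3, -0.3, -3.2]
width: 0.0239
```

```bash
python3 - <<'E'
from h import *
st();plan([.6182,-.0775,.14],-3.24,2)
E
```

```text
t 9.35 pos [ 0.6187 -0.0788  0.176 ] yaw -3.12 z [ 0.e+00  7.e-04 -1.e+00] F [-0.31 -0.25 -3.22] w 0.0239
dist [-0.0005  0.0013 -0.036 ] rot deg [-0.04  0.    0.12]
[-0.02, 0.0, 0.06, -0.0003, -0.0006, 0.018]
[-0.02, 0.0, 0.06, -0.0003, -0.0006, 0.018]
```

Call:
send_rows --pt "0 0 0.1 0 -0.001 0.01 1" --pt "0 0 0 0 0 0.015 1" --pt "0 0 0 0 0 0.01 1" --pt "0 0 0 0 0 0.008 1" --pt "0 0 0 0 0 0.005 1" --pt "0 0 0 0 0 0.002 1" --pt "0 0 0 0 0 0.001 1" --pt "0 0 0 0 0 0 1" --pt "0 0 0 0 0 0 1" --pt "0 0 0 0 0 0 1"

```text
time: 10.35
ee_pos: [0.6184, -0.0778, 0.1196]
eef_rot: [1.0, -0.028, -0.001, -0.0]
ft_force: [-0.6, 0.1, -3.0]
width: 0.0238
```

```bash
python3 - <<'E'
from h import *
st(); img,d,p=snap('side','sd1')
c=img[110:230,190:320]; cv2.imwrite('pics/c4.png',cv2.resize(c,None,fx=5,fy=5,interpolation=cv2.INTER_CUBIC))
E
```

```text
t 10.35 pos [ 0.6184 -0.0778  0.1196] yaw -3.24 z [-1.1e-03  8.0e-04 -1.0e+00] F [-0.56  0.11 -2.96] w 0.0238
```

View pics/c4.png

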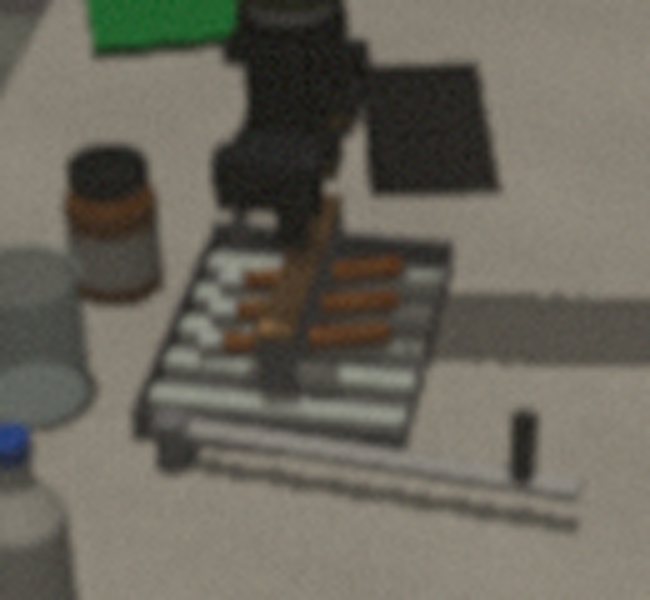

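Call:
send_rows --pt "0 0 0 0 0 0.002 1" --pt "0 0 0 0 0 0.002 1" --pt "0 0 0 0 0 0.002 1" --pt "0 0 0 0 0 0.001 1" --pt "0 0 0 0 0 0 1" --pt "0 0 0 0 0 0.001 1" --pt "0 0 0 0 0 0 1" --pt "0 0 0 0 0 0.001 1" --pt "0 0 0 0 0 0 1" --pt "0 0 0 0 0 0 1"

```text
time: 11.4
ee_pos: [0.619, -0.0778, 0.111]
eef_rot: [1.0, -0.028, 0.0, -0.0]
ft_force: [0.0, 0.3, -2.6]
width: 0.024
```

```bash
python3 - <<'E'
from h import *
st()
E
```

```text
t 11.4 pos [ 0.619  -0.0778  0.111 ] yaw -3.23 z [ 7.e-04  6.e-04 -1.e+00] F [ 0.03  0.31 -2.62] w 0.024
```

Call:
send_rows --pt "0 0 0 0.003 0 -0.0015 1" --pt "0 0 0 0.005 0 0 1" --pt "0 0 0 0.005 0 0 1" --pt "0 0 0 0.005 0 0 1" --pt "0 0 0 0.005 0 0 1" --pt "0 0 0 0.005 0 0 1" --pt "0 0 0 0.005 0 0 1" --pt "0 0 0 0.005 0 0 1" --pt "0 0 0 0.005 0 0 1" --pt "0 0 0 0 0 0 1"

```text
time: 12.4
ee_pos: [0.6657, -0.0805, 0.1116]
eef_rot: [1.0, -0.028, -0.0, -0.0]
ft_force: [0.3, -0.2, -2.6]
width: 0.0238
```

```bash
python3 - <<'E'
from h import *
st(); s=read_state(); print(w2t(s['ee_pos'])*1e3); snap('wrist','w4')
E
```

```text
t 12.4 pos [ 0.6657 -0.0805  0.1116] yaw -3.24 z [-6.e-04  8.e-04 -1.e+00] F [ 0.34 -0.22 -2.6 ] w 0.0238
[47.59726414 -0.26360747]
```

View pics/w4.png

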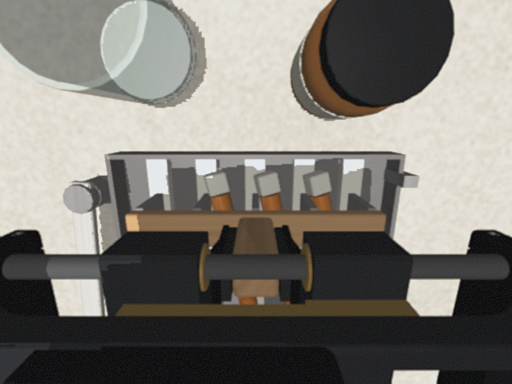

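Call:
send_rows --pt "0 0 0 0.004 0 0 1" --pt "0 0 0 0.005 0 0 1" --pt "0 0 0 0.005 0 0 1" --pt "0 0 0 0.005 0 0 1" --pt "0 0 0 0.002 0.001 0 1" --pt "0 0 0 0 0.002 0 1" --pt "0 0 0 0 0.002 0 1" --pt "0 0 0 0 0.002 0 1" --pt "0 0 0 0 0 0 1" --pt "0 0 0 0 0 0 1"

```text
time: 13.45
ee_pos: [0.6836, -0.0845, 0.1115]
eef_rot: [1.0, -0.027, -0.007, -0.003]
ft_force: [-2.0, 2.1, -0.8]
width: 0.0236
```

```bash
python3 - <<'E'
from h import *
st(); s=read_state(); print(w2t(s['ee_pos'])*1e3); img,d,p=snap('scene','s2')
c=img[150:250,145:265]; cv2.imwrite('pics/c5.png',cv2.resize(c,None,fx=5,fy=5,interpolation=cv2.INTER_CUBIC))
E
```

```text
t 13.45 pos [ 0.6836 -0.0845  0.1115] yaw -3.04 z [-0.0133  0.0056 -0.9999] F [-2.02  2.07 -0.75] w 0.0236
[65.68091458 -3.25925717]
```

View pics/c5.png

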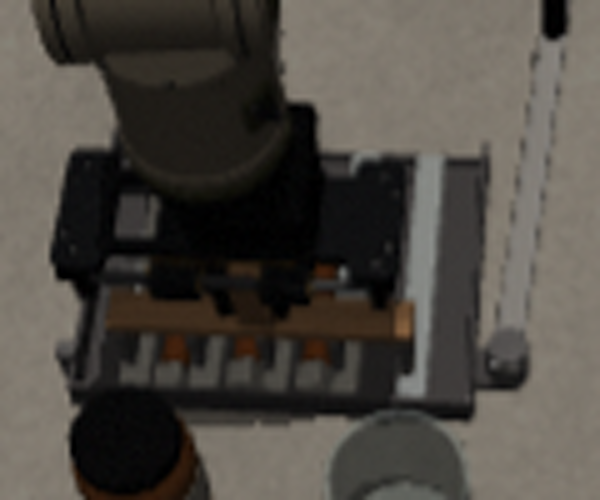

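```bash
python3 - <<'E'
from h import *
plan([*t2w(0,0),.1125],-3.24,8)
E
```

```text
dist [-0.0654  0.0069  0.0009] rot deg [-0.29  0.78  0.19]
[-0.04, 0.1, 0.02, -0.0082, -0.0004, -0.0]
[-0.04, 0.1, 0.02, -0.0082, -0.0004, -0.0]
[-0.04, 0.1, 0.02, -0.0082, -0.0004, -0.0]
[-0.04, 0.1, 0.02, -0.0082, -0.0004, -0.0]
[-0.04, 0.1, 0.02, -0.0082, -0.0004, -0.0001]
[-0.04, 0.1, 0.02, -0.0082, -0.0004, -0.0001]
[-0.04, 0.1, 0.02, -0.0082, -0.0004, -0.0001]
[-0.04, 0.1, 0.02, -0.0082, -0.0004, -0.0001]
```

Call:
send_rows --pt "-0.1 0.3 0 -0.004 0 -0.001 1" --pt "-0.1 0.3 0.1 -0.007 0 0 1" --pt "0 0.2 0 -0.007 0 0 1" --pt "0 0 0 -0.007 0 0 1" --pt "0 0 0 -0.007 0 0 1" --pt "0 0 0 -0.007 0 0 1" --pt "0 0 0 -0.007 -0.0005 0 1" --pt "0 0 0 -0.007 -0.0005 0 1" --pt "0 0 0 -0.006 -0.0005 0 1" --pt "0 0 0 -0.005 -0.0005 0 1"

```text
time: 14.5
ee_pos: [0.615, -0.0806, 0.1128]
eef_rot: [1.0, -0.029, 0.003, 0.001]
ft_force: [-0.4, -0.2, -3.0]
width: 0.0236
```

```bash
python3 - <<'E'
from h import *
st(); s=read_state(); print(w2t(s['ee_pos'])*1e3); plan([*t2w(-40,0),.1125],-3.24,8)
E
```

```text
t 14.5 pos [ 0.615  -0.0806  0.1128] yaw -3.27 z [ 0.0051 -0.0014 -1.    ] F [-0.41 -0.15 -3.05] w 0.0236
[-2.99556721 -3.31602868]
dist [-3.99329e+01  2.26390e+00 -3.00000e-04] rot deg [ 0.07 -0.29 -0.03]
[0.01, -0.04, -0.0, -4.9996, 0.0024, -0.0256]
[0.01, -0.04, -0.0, -4.9996, 0.002, -0.0224]
[0.01, -0.04, -0.0, -4.9996, 0.0017, -0.0192]
[0.01, -0.04, -0.0, -4.9996, 0.0013, -0.016]
[0.01, -0.04, -0.0, -4.9996, 0.001, -0.0128]
[0.01, -0.04, -0.0, -4.9996, 0.0006, -0.0096]
[0.01, -0.04, -0.0, -4.9996, 0.0003, -0.0064]
[0.01, -0.04, -0.0, -4.9996, -0.0001, -0.0032]
```

Call:
send_rows --pt "0 -0.3 0 -0.005 0 0 1" --pt "0 0 0 -0.005 -0.0005 0 1" --pt "0 0 0 -0.005 -0.0005 0 1" --pt "0 0 0 -0.005 -0.0005 0 1" --pt "0 0 0 -0.005 -0.0005 0 1" --pt "0 0 0 -0.005 -0.0005 0 1" --pt "0 0 0 -0.005 -0.0005 0 1" --pt "0 0 0 -0.005 -0.0005 0 1" --pt "0 0 0 -0.005 -0.0005 0 1" --pt "0 0 0 -0.005 -0.0005 0 1"

```text
time: 15.5
ee_pos: [0.5612, -0.0724, 0.113]
eef_rot: [1.0, -0.028, -0.0, 0.001]
ft_force: [0.1, 0.2, -3.5]
width: 0.0238
```

Call:
send_rows --pt "0 0 0 -0.005 -0.0005 0 1" --pt "0 0 0 -0.005 -0.0005 0 1" --pt "0 0 0 -0.005 -0.0005 0 1" --pt "0 0 0 -0.003 -0.0005 0 1" --pt "0 0 0 0 -0.001 0 1" --pt "0 0 0 0 -0.001 0 1" --pt "0 0 0 0 -0.001 0 1" --pt "0 0 0 0 0 0 1" --pt "0 0 0 0 0 0 1" --pt "0 0 0 0 0 0 1"

```text
time: 16.5
ee_pos: [0.542, -0.0657, 0.1132]
eef_rot: [1.0, -0.028, 0.0, 0.001]
ft_force: [-0.9, 0.4, -2.4]
width: 0.0238
```

```bash
python3 - <<'E'
from h import *
st(); s=read_state(); print(w2t(s['ee_pos'])*1e3); snap('wrist','w5')
E
```

```text
t 16.5 pos [ 0.542  -0.0657  0.1132] yaw -3.24 z [ 6.0e-04 -1.1e-03 -1.0e+00] F [-0.87  0.43 -2.37] w 0.0238
[-76.78490319   7.47459149]
```

View pics/w5.png

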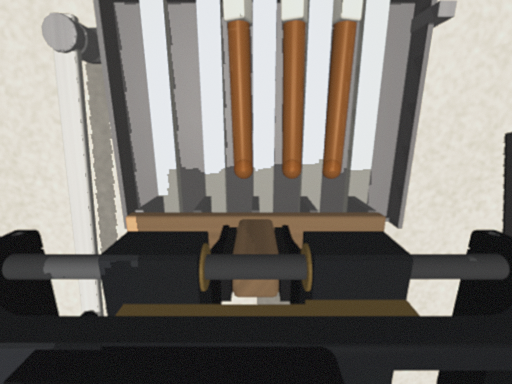

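```bash
python3 - <<'E'
from h import *
img,d,p=load('w5'); P=cloud(d,p); 
m=amber(img)
n,l,s,c=cv2.connectedComponentsWithStats(m.astype(np.uint8))
for i in range(1,n):
    if s[i,4]<800 or c[i][1]>180: continue
    for a,b in ((25,60),(80,110),(135,165)):
        Q=P[a:b][(l==i)[a:b]]; t=w2t(np.nanmean(Q,0))*1e3
        print(c[i].round(),'z top',np.round(np.nanpercentile(Q[:,2],95),4),t.round(1))
for c,e1,e2,s in tubes(img,p,(200,400,0,185),.016,800): print(c.round(),(w2t(e1)*1e3).round(1),(w2t(e2)*1e3).round(1))
E
```

```text
[241.  96.] z top 0.0239 [57.8 20.5]
[241.  96.] z top 0.0231 [19.4 19.8]
[241.  96.] z top 0.0221 [-25.3  18.9]
[293.  97.] z top 0.0239 [ 57.9 -22.2]
[293.  97.] z top 0.023 [ 19.3 -23.2]
[293.  97.] z top 0.0222 [-25.3 -23.9]
[338.  96.] z top 0.0233 [ 58.1 -61.1]
[338.  96.] z top 0.0228 [ 19.5 -60.5]
[338.  96.] z top 0.022 [-25.3 -60.1]
[241.  96.] [-50.4  18.5] [74.2 21.1]
[293.  97.] [-50.4 -25.8] [ 74.2 -22.5]
[338.  96.] [-50.4 -60.5] [ 74.2 -62.7]
```

Call:
send_rows --pt "0 0 0 0 0 -0.005 1" --pt "0 0 0 0 0 -0.01 1" --pt "0 0 0 0 0 -0.015 1" --pt "0 0 0 0 0 -0.015 1" --pt "0 0 0 0 0 -0.015 1" --pt "0 0 0 0 0 -0.01 1" --pt "0 0 0 0 0 -0.002 1" --pt "0 0 0 0 0 0 1" --pt "0 0 0 0 0 0 1" --pt "0 0 0 0 0 0 1"

```text
time: 17.55
ee_pos: [0.5418, -0.0657, 0.1911]
eef_rot: [1.0, -0.028, 0.001, 0.001]
ft_force: [0.0, 0.1, -2.9]
width: 0.0239
```

```bash
python3 - <<'E'
from h import *
st(); 
img,d,p=snap('scene','s3')
v,u=np.mgrid[0:384,0:512]; g=cv2.cvtColor(img,cv2.COLOR_BGR2HSV)[...,2]
m=(u>55)&(u<150)&(v>160)&(v<220)&(g<50)
n,l,s,c=cv2.connectedComponentsWithStats(m.astype(np.uint8)); i=1+np.argmax(s[1:,4]); fitrect('mat scene',l==i,p,.003)
c=img[140:260,50:270]; cv2.imwrite('pics/c6.png',cv2.resize(c,None,fx=3.6,fy=3.6,interpolation=cv2.INTER_CUBIC))
plan([.5587,-.4231,.185],9,12)
E
```

```text
t 17.55 pos [ 0.5418 -0.0657  0.1911] yaw -3.24 z [ 0.0012 -0.0011 -1.    ] F [ 0.02  0.06 -2.89] w 0.0239
mat scene 1915 c [ 0.5611 -0.4235] sz [0.1082 0.2285] ang 9.7
dist [ 0.017  -0.3574 -0.0059] rot deg [  0.07  -0.05 -12.24]
[0.01, -0.0, -1.02, 0.0031, 0.0297, 0.0005]
[0.01, -0.0, -1.02, 0.0026, 0.0297, 0.0005]
[0.01, -0.0, -1.02, 0.002, 0.0297, 0.0005]
[0.01, -0.0, -1.02, 0.0015, 0.0298, 0.0005]
[0.01, -0.0, -1.02, 0.001, 0.0298, 0.0005]
[0.01, -0.0, -1.02, 0.0005, 0.0298, 0.0005]
[0.01, -0.0, -1.02, -0.0001, 0.0298, 0.0005]
[0.01, -0.0, -1.02, -0.0006, 0.0298, 0.0005]
[0.01, -0.0, -1.02, -0.0011, 0.0298, 0.0005]
[0.01, -0.0, -1.02, -0.0017, 0.0298, 0.0005]
[0.01, -0.0, -1.02, -0.0022, 0.0297, 0.0005]
[0.01, -0.0, -1.02, -0.0027, 0.0297, 0.0005]
```

View pics/c6.png

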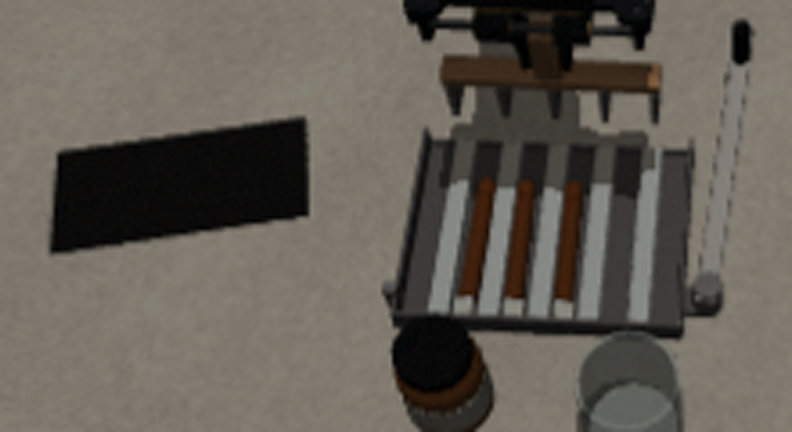

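Call:
send_rows --pt "0 0 -0.5 0.002 0.012 0 1" --pt "0 0 -1.2 0.003 0.028 0 1" --pt "0 0 -1.2 0.002 0.033 0 1" --pt "0 0 -1.2 0.002 0.034 0 1" --pt "0 0 -1.2 0.001 0.034 0 1" --pt "0 0 -1.2 0 0.034 0 1" --pt "0 0 -1.2 0 0.034 0 1" --pt "0 0 -1.2 -0.001 0.034 0 1" --pt "0 0 -1.2 -0.001 0.034 0 1" --pt "0 0 -1.2 -0.002 0.028 0 1"

```text
time: 18.6
ee_pos: [0.5592, -0.3751, 0.1843]
eef_rot: [0.997, 0.08, -0.003, -0.002]
ft_force: [0.7, -0.0, -3.0]
width: 0.0238
```

Call:
send_rows --pt "0 0 -0.8 -0.002 0.015 0 1" --pt "0 0 -0.3 0 0.006 0 1" --pt "0 0 0 0 0 0 1" --pt "0 0 0 0 0 0 1" --pt "0 0 0 0 0 0 1" --pt "0 0 0 0 0 0 1" --pt "0 0 0 0 0 0 1" --pt "0 0 0 0 0 0 1" --pt "0 0 0 0 0 0 1" --pt "0 0 0 0 0 0 1"

```text
time: 19.6
ee_pos: [0.56, -0.3963, 0.1812]
eef_rot: [0.996, 0.089, -0.005, -0.004]
ft_force: [-0.2, 0.4, -2.3]
width: 0.0236
```

```bash
python3 - <<'E'
from h import *
st(); 
img,d,p=snap('wrist','w6')
plan([.5595,-.4232,.12],9.5,6)
E
```

```text
t 19.6 pos [ 0.56   -0.3963  0.1812] yaw 10.23 z [-0.0107  0.0065 -0.9999] F [-0.19  0.36 -2.33] w 0.0236
dist [-0.0004 -0.0269 -0.0612] rot deg [-0.47  0.54  0.72]
[-0.08, 0.09, 0.12, -0.0008, 0.0045, 0.0102]
[-0.08, 0.09, 0.12, -0.0008, 0.0045, 0.0102]
[-0.08, 0.09, 0.12, -0.0008, 0.0045, 0.0102]
[-0.08, 0.09, 0.12, -0.0008, 0.0044, 0.0102]
[-0.08, 0.09, 0.12, -0.0008, 0.0044, 0.0102]
[-0.08, 0.09, 0.12, -0.0008, 0.0044, 0.0102]
```

View pics/w6.png

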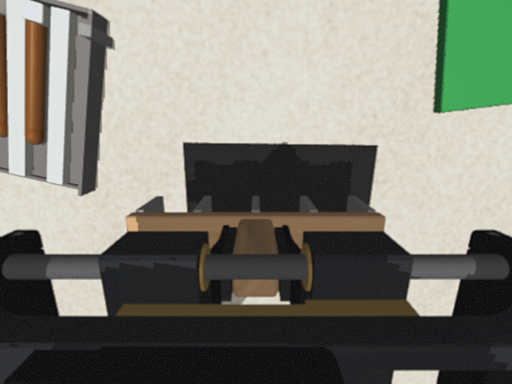

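```bash
python3 - <<'E'
from h import *
img,d,p=load('w6'); g=cv2.cvtColor(img,cv2.COLOR_BGR2GRAY)
us=np.arange(195,370,5); e=[]
for u in us:
    col=g[120:175,u].astype(float); k=np.argmin(np.diff(col)); e.append(120+k+.5)
Q=onplane(p,np.c_[us,e],.003)[:,:2]; vx,vy,x0,y0=cv2.fitLine(Q.astype(np.float32),cv2.DIST_HUBER,0,.001,.001).ravel()
print('edge yaw',np.degrees(np.arctan2(-vx,vy)) if vy>0 else np.degrees(np.arctan2(vx,-vy)))
row=160; r=g[row].astype(float); L=150+np.argmin(np.diff(r[150:230])); Rr=340+np.argmax(np.diff(r[340:400])); 
q=onplane(p,[[L+.5,row],[Rr+.5,row]],.003)[:,:2]; print(L,Rr,q,np.linalg.norm(q[0]-q[1]))
a=np.radians(9.45);X=np.array([np.cos(a),np.sin(a)]);Y=np.array([-X[1],X[0]])
print('mid', q.mean(0)@Y, 'edge x', (Q@X).mean()); c=X*((Q@X).mean()-.055)+Y*(q.mean(0)@Y); print('centre',c)
E
```

```text
edge yaw 9.506132
183 374 [[ 0.57340111 -0.30508803]
 [ 0.6138207  -0.52865812]] 0.22719447073861077
mid -0.508678900059531 edge x 0.5366070432877743
centre [ 0.55858966 -0.42270221]
```

Mat centre is (0.5588,-0.4228) at yaw 9.5°, so both measurements agree. Lowering the rake there.

Call:
send_rows --pt "-0.1 0.1 0.2 -0.001 0.006 0.005 1" --pt "-0.1 0.1 0.2 -0.001 0.006 0.01 1" --pt "-0.1 0.1 0.2 -0.001 0.006 0.012 1" --pt "-0.1 0.1 0.1 -0.001 0.004 0.012 1" --pt "-0.1 0.1 0 -0.001 0.002 0.01 1" --pt "0 0 0 0 0 0.005 1" --pt "0 0 0 0 0 0.002 1" --pt "0 0 0 0 0 0 1" --pt "0 0 0 0 0 0 1" --pt "0 0 0 0 0 0 1"

```text
time: 20.65
ee_pos: [0.5578, -0.423, 0.1184]
eef_rot: [0.997, 0.082, -0.001, -0.0]
ft_force: [-1.0, 0.0, -2.7]
width: 0.0242
```

```bash
python3 - <<'E'
from h import *
st(); 
plan([.5588,-.4228,.1],9.5,1)
E
```

```text
t 20.65 pos [ 0.5578 -0.423   0.1184] yaw 9.41 z [-1.8e-03 -1.0e-04 -1.0e+00] F [-0.98  0.02 -2.66] w 0.0242
dist [ 0.001   0.0002 -0.0184] rot deg [-0.01  0.1  -0.09]
[-0.01, 0.1, -0.09, 0.0011, -0.0001, 0.0184]
```

Call:
send_rows --pt "0 0.1 -0.1 0.001 0 0.005 1" --pt "0 0 0 0 0 0.006 1" --pt "0 0 0 0 0 0.004 1" --pt "0 0 0 0 0 0.002 1" --pt "0 0 0 0 0 0.001 1" --pt "0 0 0 0 0 0 1" --pt "0 0 0 0 0 0.001 1" --pt "0 0 0 0 0 0 1" --pt "0 0 0 0 0 0 1" --pt "0 0 0 0 0 0 1"

```text
time: 21.65
ee_pos: [0.5596, -0.4228, 0.0989]
eef_rot: [0.997, 0.083, 0.001, 0.0]
ft_force: [-0.4, -0.2, -3.0]
width: 0.0237
```

Call:
send_rows --pt "0 0 0 0 0 0.0007 1" --pt "0 0 0 0 0 0 1" --pt "0 0 0 0 0 0.0007 1" --pt "0 0 0 0 0 0 1" --pt "0 0 0 0 0 0.0007 1" --pt "0 0 0 0 0 0 1" --pt "0 0 0 0 0 0 1" --pt "0 0 0 0 0 0 1" --pt "0 0 0 0 0 0 1" --pt "0 0 0 0 0 0 1"

```text
time: 22.65
ee_pos: [0.5599, -0.4232, 0.0981]
eef_rot: [0.997, 0.083, 0.001, 0.001]
ft_force: [-0.9, -0.6, -0.6]
width: 0.0238
```

Call:
send_rows --pt "0 0 0 0 0 0 0.3" --pt "0 0 0 0 0 0 0" --pt "0 0 0 0 0 0 -0.5" --pt "0 0 0 0 0 0 -1" --pt "0 0 0 0 0 0 -1" --pt "0 0 0 0 0 0 -1" --pt "0 0 0 0 0 -0.005 -1" --pt "0 0 0 0 0 -0.02 -1" --pt "0 0 0 0 0 -0.035 -1" --pt "0 0 0 0 0 -0.04 -1"

```text
time: 23.65
ee_pos: [0.5575, -0.4215, 0.1953]
eef_rot: [0.997, 0.083, -0.002, -0.002]
ft_force: [0.6, -0.2, 0.1]
width: 0.0861
```

```bash
python3 - <<'E'
from h import *
st(); img,d,p=snap('wrist','w7')
img,d,p=snap('scene','s4')
for c,e1,e2,s in tubes(img,p,(285,385,140,220),.014,40): print('D',c.round(),e1.round(4),e2.round(4),np.round(s,3),np.degrees(np.arctan2(*(e2-e1)[::-1])))
P=cloud(d,p)
def top(n,roi,z0,z1,z):
    a,b,c,e=roi; m=np.zeros(d.shape,bool); m[c:e,a:b]=True
    fitrect(n,m&(P[...,2]>z0)&(P[...,2]<z1),p,z)
top('bottle cap',(290,325,205,250),.145,.165,.16)
top('bottle all',(290,325,205,250),.05,.14,.10)
top('post',(245,265,140,170),.08,.095,.087)
E
```

```text
t 23.65 pos [ 0.5575 -0.4215  0.1953] yaw 9.56 z [-0.0049  0.0039 -1.    ] F [ 0.63 -0.24  0.13] w 0.0861
D [352. 168.] [0.4227 0.4238] [0.538  0.4394] [0.012 0.116] 7.6624403
D [332. 174.] [0.452  0.3392] [0.5611 0.3764] [0.014 0.115] 18.813148
D [311. 183.] [0.4853 0.2657] [0.5964 0.3029] [0.014 0.117] 18.535946
bottle cap 86 c [0.7443 0.2457] sz [0.025  0.0318] ang 84.62
bottle all 375 c [0.7544 0.2428] sz [0.0578 0.073 ] ang 70.83
post 22 c [0.4462 0.0965] sz [0.0134 0.0207] ang 89.02
```

View pics/w7.png

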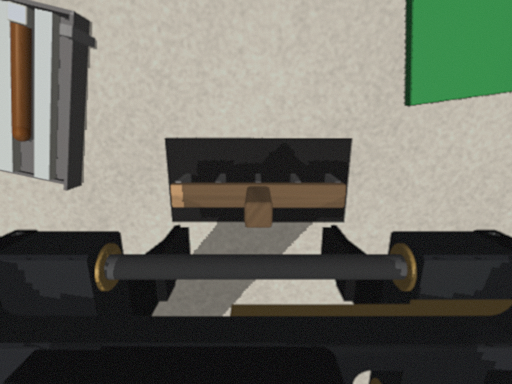

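View pics/s4.png

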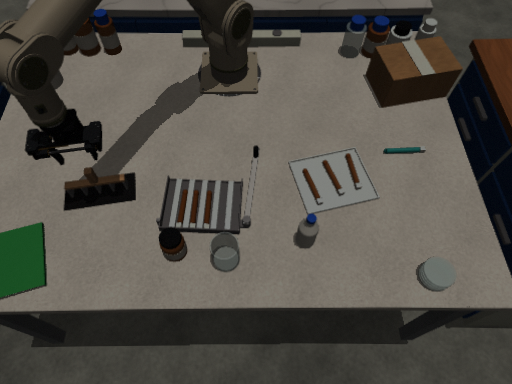

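```bash
python3 - <<'E'
from h import *
plan([.42,.35,.28],12,18)
E
```

```text
dist [-0.1403  0.7734  0.0779] rot deg [ 0.21 -0.24 -2.46]
[0.01, -0.01, -0.14, -0.0005, -0.0436, -0.0045]
[0.01, -0.01, -0.14, -0.0004, -0.0436, -0.0045]
[0.01, -0.01, -0.14, -0.0003, -0.0437, -0.0045]
[0.01, -0.01, -0.14, -0.0002, -0.0437, -0.0045]
[0.01, -0.01, -0.14, -0.0001, -0.0437, -0.0045]
[0.01, -0.01, -0.14, -0.0, -0.0437, -0.0044]
[0.01, -0.01, -0.14, 0.0001, -0.0437, -0.0044]
[0.01, -0.01, -0.14, 0.0002, -0.0437, -0.0044]
[0.01, -0.01, -0.14, 0.0003, -0.0437, -0.0044]
[0.01, -0.01, -0.14, 0.0004, -0.0437, -0.0044]
[0.01, -0.01, -0.14, 0.0005, -0.0437, -0.0044]
[0.01, -0.01, -0.14, 0.0006, -0.0437, -0.0044]
[0.01, -0.01, -0.14, 0.0007, -0.0437, -0.0044]
[0.01, -0.01, -0.14, 0.0008, -0.0437, -0.0044]
[0.01, -0.01, -0.14, 0.0009, -0.0437, -0.0044]
[0.01, -0.01, -0.14, 0.001, -0.0437, -0.0044]
[0.01, -0.01, -0.14, 0.0011, -0.0437, -0.0043]
[0.01, -0.01, -0.14, 0.0012, -0.0436, -0.0043]
```

Call:
send_rows --pt "0 0 0 0 -0.01 -0.02 -1" --pt "0 0 0 0 -0.03 -0.015 -1" --pt "0 0 0 0 -0.045 -0.01 -1" --pt "0 0 -0.3 0 -0.045 -0.005 -1" --pt "0 0 -0.3 0 -0.045 -0.005 -1" --pt "0 0 -0.3 0 -0.045 -0.005 -1" --pt "0 0 -0.3 0 -0.045 -0.003 -1" --pt "0 0 -0.3 0 -0.045 -0.003 0" --pt "0 0 -0.3 0 -0.045 -0.003 0" --pt "0 0 -0.3 0 -0.045 -0.003 0"

```text
time: 24.75
ee_pos: [0.4862, -0.0221, 0.2757]
eef_rot: [0.995, 0.097, 0.005, 0.005]
ft_force: [1.1, 0.1, 0.3]
width: 0.0706
```

Call:
send_rows --pt "0 0 -0.3 0 -0.045 0 0" --pt "0 0 -0.3 0 -0.045 0 0" --pt "0 0 0 0 -0.045 0 0" --pt "0 0 0 0 -0.045 0 0" --pt "0 0 0 0 -0.045 0 0" --pt "0 0 0 0 -0.045 0 0" --pt "0 0 0 0 -0.045 0 0" --pt "0 0 0 0 -0.02 0 0" --pt "0 0 0 0 0 0 0" --pt "0 0 0 0 0 0 0"

```text
time: 25.75
ee_pos: [0.4103, 0.3253, 0.2754]
eef_rot: [0.994, 0.107, 0.01, 0.005]
ft_force: [1.0, -0.9, -0.4]
width: 0.0436
```

```bash
python3 - <<'E'
from h import *
st();plan([.42,.35,.28],12,4)
E
```

```text
t 25.75 pos [0.4103 0.3253 0.2754] yaw 12.27 z [ 0.0202 -0.0077 -0.9998] F [ 1.05 -0.88 -0.37] w 0.0436
dist [0.0097 0.0247 0.0046] rot deg [ 0.68 -1.04  0.26]
[0.17, -0.26, 0.07, 0.0037, -0.0055, -0.0012]
[0.17, -0.26, 0.07, 0.0037, -0.0055, -0.0012]
[0.17, -0.26, 0.07, 0.0037, -0.0055, -0.0012]
[0.17, -0.26, 0.07, 0.0037, -0.0055, -0.0012]
```

```bash
python3 - <<'E'
from h import *
img,d,p=snap('wrist','w8'); st()
P=cloud(d,p)
for c,e1,e2,s in tubes(img,p,(0,512,0,225),.014,300): print('D',c.round(),e1.round(4),e2.round(4),np.round(s,3),np.degrees(np.arctan2(*(e2-e1)[::-1])).round(2))
E
```

```text
t 25.8 pos [0.4104 0.325  0.2754] yaw 12.23 z [ 0.0204 -0.0077 -0.9998] F [-0.75 -0.46 -0.5 ] w 0.0431
D [299.  89.] [0.4834 0.2691] [0.6005 0.306 ] [0.014 0.123] 17.52
D [243. 103.] [0.4488 0.3406] [0.5655 0.3797] [0.014 0.123] 18.54
D [190. 110.] [0.4213 0.4253] [0.5426 0.4413] [0.015 0.122] 7.52
```

View pics/w8.png

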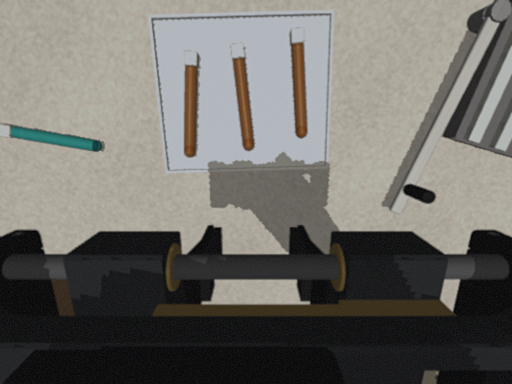

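```bash
python3 - <<'E'
from h import *
plan([.553,.2915,.12],18,8)
E
```

```text
dist [ 0.1426 -0.0335 -0.1554] rot deg [ 0.73 -1.01 -5.78]
[0.09, -0.13, -0.72, 0.0162, 0.0076, 0.0198]
[0.09, -0.13, -0.72, 0.0161, 0.0079, 0.0198]
[0.09, -0.13, -0.72, 0.0161, 0.0081, 0.0197]
[0.09, -0.13, -0.72, 0.016, 0.0083, 0.0197]
[0.09, -0.13, -0.72, 0.0159, 0.0086, 0.0196]
[0.09, -0.13, -0.72, 0.0159, 0.0088, 0.0196]
[0.09, -0.13, -0.72, 0.0158, 0.009, 0.0195]
[0.09, -0.13, -0.72, 0.0157, 0.0093, 0.0195]
```

Call:
send_rows --pt "0.1 -0.15 -0.7 0.016 0.008 0.019 0" --pt "0.1 -0.15 -0.7 0.016 0.008 0.019 0" --pt "0.1 -0.15 -0.7 0.016 0.008 0.019 0" --pt "0.1 -0.15 -0.7 0.016 0.008 0.019 0" --pt "0.1 -0.15 -0.7 0.016 0.009 0.019 0" --pt "0.1 -0.15 -0.7 0.016 0.009 0.019 0" --pt "0.1 -0.15 -0.7 0.014 0.008 0.016 0" --pt "0 0 -0.3 0.007 0.004 0.007 0" --pt "0 0 0 0 0 0 0" --pt "0 0 0 0 0 0 0"

```text
time: 26.8
ee_pos: [0.5531, 0.2747, 0.1378]
eef_rot: [0.99, 0.143, 0.003, 0.004]
ft_force: [0.6, -1.2, 0.1]
width: 0.0435
```

```bash
python3 - <<'E'
from h import *
st();plan([.553,.2915,.026],18,6)
E
```

```text
t 26.8 pos [0.5531 0.2747 0.1378] yaw 16.42 z [ 0.0064 -0.0079 -0.9999] F [ 0.6  -1.15  0.05] w 0.0435
dist [-1.000e-04  1.680e-02 -1.118e-01] rot deg [ 0.54 -0.22 -1.58]
[0.09, -0.04, -0.26, 0.0007, -0.0029, 0.0186]
[0.09, -0.04, -0.26, 0.0007, -0.0028, 0.0186]
[0.09, -0.04, -0.26, 0.0008, -0.0028, 0.0186]
[0.09, -0.04, -0.26, 0.0008, -0.0028, 0.0186]
[0.09, -0.04, -0.26, 0.0008, -0.0027, 0.0186]
[0.09, -0.04, -0.26, 0.0008, -0.0027, 0.0186]
```

Call:
send_rows --pt "0.1 0 -0.4 0.001 -0.004 0.008 0" --pt "0.1 0 -0.4 0.001 -0.005 0.012 0" --pt "0.1 0 -0.4 0.001 -0.004 0.014 0" --pt "0.1 -0.1 -0.3 0.001 -0.002 0.012 0" --pt "0.1 -0.1 0 0 -0.001 0.008 0" --pt "0 0 0 0 0 0.003 0" --pt "0 0 0 0 0 0 0" --pt "0 0 0 0 0 0 0" --pt "0 0 0 0 0 0 0" --pt "0 0 0 0 0 0 0"

```text
time: 27.8
ee_pos: [0.551, 0.2946, 0.0784]
eef_rot: [0.987, 0.158, 0.001, -0.0]
ft_force: [0.1, -0.3, 0.1]
width: 0.0439
```

```bash
python3 - <<'E'
from h import *
st();plan([.553,.2915,.026],18,1)
E
```

```text
t 27.8 pos [0.551  0.2946 0.0784] yaw 18.22 z [ 0.0026  0.0013 -1.    ] F [ 0.1  -0.32  0.07] w 0.0439
dist [ 0.002  -0.0031 -0.0524] rot deg [-0.03 -0.16  0.22]
[-0.03, -0.16, 0.22, 0.0008, 0.0036, 0.0524]
```

Call:
send_rows --pt "0 -0.15 0.2 0.001 0.002 0.008 0" --pt "0 0 0 0 0.001 0.012 0" --pt "0 0 0 0 0 0.012 0" --pt "0 0 0 0 0 0.008 0" --pt "0 0 0 0 0 0.004 0" --pt "0 0 0 0 0 0.002 0" --pt "0 0 0 0 0 0 0" --pt "0 0 0 0 0 0 0" --pt "0 0 0 0 0 0 0" --pt "0 0 0 0 0 0 0"

```text
time: 28.8
ee_pos: [0.5533, 0.2917, 0.0285]
eef_rot: [0.988, 0.156, 0.0, -0.0]
ft_force: [0.2, 0.1, 0.5]
width: 0.0435
```

```bash
python3 - <<'E'
from h import *
st();plan([.553,.2915,.026],18,1)
E
```

```text
t 28.8 pos [0.5533 0.2917 0.0285] yaw 17.98 z [ 3.e-04  5.e-04 -1.e+00] F [0.21 0.12 0.49] w 0.0435
dist [-0.0003 -0.0002 -0.0025] rot deg [-0.02 -0.03 -0.02]
[-0.02, -0.03, -0.02, -0.0004, 0.0001, 0.0025]
```

Call:
send_rows --pt "0 0 0 0 0 0.002 0" --pt "0 0 0 0 0 0.001 0" --pt "0 0 0 0 0 0 0" --pt "0 0 0 0 0 0 1" --pt "0 0 0 0 0 0 1" --pt "0 0 0 0 0 0 1" --pt "0 0 0 0 0 0 1" --pt "0 0 0 0 0 0 1" --pt "0 0 0 0 0 0 1" --pt "0 0 0 0 0 -0.005 1" --force 25

```text
time: 29.8
ee_pos: [0.5533, 0.2915, 0.0303]
eef_rot: [0.988, 0.156, 0.0, -0.0]
ft_force: [-0.7, -0.3, -0.0]
width: 0.0167
```

Call:
send_rows --pt "0 0 0 0 0 -0.01 1" --pt "0 0 0 0 0 -0.015 1" --pt "0 0 0 0 0 -0.015 1" --pt "0 0 0 0 0 -0.015 1" --pt "0 0 0 0 0 -0.015 1" --pt "0 0 0 0 0 -0.01 1" --pt "0 0 0 0 0 -0.005 1" --pt "0 0 0 0 0 0 1" --pt "0 0 0 0 0 0 1" --pt "0 0 0 0 0 0 1"

```text
time: 30.8
ee_pos: [0.5539, 0.2921, 0.1258]
eef_rot: [0.988, 0.156, 0.002, -0.001]
ft_force: [-0.1, -0.6, -0.7]
width: 0.017
```

```bash
python3 - <<'E'
from h import *
st();snap('wrist','w9'); x,y=t2w(-.010,.110); print(x,y); plan([x,y,.13],-3.24,12)
E
```

```text
t 30.8 pos [0.5539 0.2921 0.1258] yaw 17.98 z [ 0.0037  0.0018 -1.    ] F [-0.14 -0.55 -0.7 ] w 0.017
0.614433023291933 0.03288935585680751
dist [ 0.0606 -0.2592  0.0043] rot deg [-0.07 -0.21 21.22]
[-0.01, -0.02, 1.77, -0.0019, 0.0221, -0.0004]
[-0.01, -0.02, 1.77, -0.0012, 0.0222, -0.0004]
[-0.01, -0.02, 1.77, -0.0005, 0.0222, -0.0004]
[-0.01, -0.02, 1.77, 0.0002, 0.0222, -0.0004]
[-0.01, -0.02, 1.77, 0.0009, 0.0222, -0.0004]
[-0.01, -0.02, 1.77, 0.0016, 0.0221, -0.0004]
[-0.01, -0.02, 1.77, 0.0022, 0.0221, -0.0004]
[-0.01, -0.02, 1.77, 0.0029, 0.022, -0.0004]
[-0.01, -0.02, 1.77, 0.0036, 0.0219, -0.0004]
[-0.01, -0.02, 1.77, 0.0043, 0.0218, -0.0004]
[-0.01, -0.02, 1.77, 0.0049, 0.0216, -0.0004]
[-0.01, -0.02, 1.77, 0.0056, 0.0215, -0.0004]
```

View pics/w9.png

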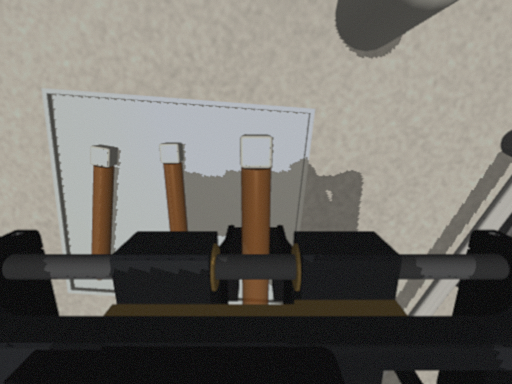

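Call:
send_rows --pt "0 0 0.8 -0.001 0.01 -0.002 1" --pt "0 0 2 -0.001 0.024 0 1" --pt "0 0 2.2 -0.001 0.027 0 1" --pt "0 0 2.2 0 0.028 0 1" --pt "0 0 2.2 0.001 0.028 0 1" --pt "0 0 2.2 0.002 0.028 0 1" --pt "0 0 2.2 0.003 0.028 0 1" --pt "0 0 2.2 0.004 0.027 0 1" --pt "0 0 2.2 0.005 0.026 0 1" --pt "0 0 1.5 0.005 0.02 0 1"

```text
time: 31.85
ee_pos: [0.6074, 0.037, 0.1241]
eef_rot: [1.0, -0.024, -0.002, -0.0]
ft_force: [-0.2, 0.1, -0.8]
width: 0.0176
```

Call:
send_rows --pt "0 0 0.5 0.002 0.006 0 1" --pt "0 0 0 0 0 0 1" --pt "0 0 0 0 0 0 1" --pt "0 0 0 0 0 0 1" --pt "0 0 0 0 0 0 1" --pt "0 0 0 0 0 0 1" --pt "0 0 0 0 0 0 1" --pt "0 0 0 0 0 0 1" --pt "0 0 0 0 0 0 1" --pt "0 0 0 0 0 0 1"

```text
time: 32.85
ee_pos: [0.6085, 0.033, 0.1237]
eef_rot: [1.0, -0.026, -0.002, -0.001]
ft_force: [-0.4, 0.2, -0.4]
width: 0.0169
```

```bash
python3 - <<'E'
from h import *
st(); x,y=t2w(-.010,.110); plan([x,y,.08],-3.24,5)
E
```

```text
t 32.85 pos [0.6085 0.033  0.1237] yaw -3.04 z [-0.0042  0.002  -1.    ] F [-0.42  0.25 -0.4 ] w 0.0169
dist [ 0.0059 -0.0002 -0.0437] rot deg [-0.1   0.25  0.2 ]
[-0.02, 0.05, 0.04, 0.0012, -0.0, 0.0087]
[-0.02, 0.05, 0.04, 0.0012, -0.0, 0.0087]
[-0.02, 0.05, 0.04, 0.0012, -0.0, 0.0087]
[-0.02, 0.05, 0.04, 0.0012, -0.0, 0.0087]
[-0.02, 0.05, 0.04, 0.0012, -0.0, 0.0087]
```

Call:
send_rows --pt "0 0.1 0.1 0.001 0 0.006 1" --pt "0 0.1 0.1 0.001 0 0.01 1" --pt "0 0.05 0 0.001 0 0.012 1" --pt "0 0 0 0.001 0 0.012 1" --pt "0 0 0 0.001 0 0.01 1" --pt "0 0 0 0 0 0.006 1" --pt "0 0 0 0 0 0.003 1" --pt "0 0 0 0 0 0.001 1" --pt "0 0 0 0 0 0 1" --pt "0 0 0 0 0 0 1"

```text
time: 33.85
ee_pos: [0.6132, 0.0325, 0.0568]
eef_rot: [1.0, -0.029, -0.001, -0.001]
ft_force: [-0.6, 0.1, -0.6]
width: 0.0171
```

```bash
python3 - <<'E'
from h import *
st(); s=read_state(); print(w2t(s['ee_pos'])*1e3);snap('wrist','w10'); x,y=t2w(-.005,.110); plan([x,y,.0465],-3.24,1)
E
```

```text
t 33.85 pos [0.6132 0.0325 0.0568] yaw -3.27 z [-0.0016  0.0018 -1.    ] F [-0.58  0.12 -0.59] w 0.0171
[-11.21199485 109.57445608]
dist [ 0.0062  0.0001 -0.0104] rot deg [-0.1   0.09 -0.03]
[-0.1, 0.09, -0.03, 0.0062, -0.0004, 0.0104]
```

View pics/w10.png

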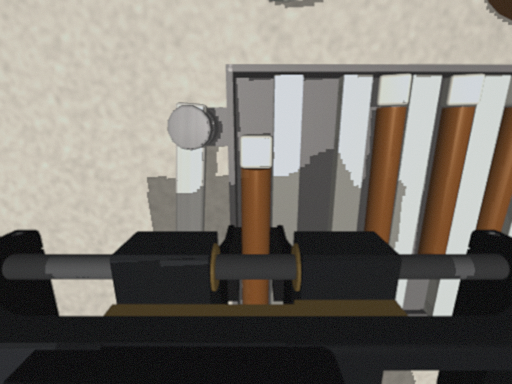

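Call:
send_rows --pt "-0.1 0.1 0 0.002 0 0.003 1" --pt "0 0 0 0.002 0 0.003 1" --pt "0 0 0 0 0 0.002 1" --pt "0 0 0 0 0 0.001 1" --pt "0 0 0 0 0 0 1" --pt "0 0 0 0 0 0 1" --pt "0 0 0 0 0 0 1" --pt "0 0 0 0 0 0 1" --pt "0 0 0 0 0 0 1" --pt "0 0 0 0 0 0 1"

```text
time: 34.9
ee_pos: [0.6182, 0.0323, 0.0482]
eef_rot: [1.0, -0.029, 0.001, 0.0]
ft_force: [-0.5, 0.2, -0.6]
width: 0.017
```

Call:
send_rows --pt "0 0 0 0 0 0.0012 1" --pt "0 0 0 0 0 0 1" --pt "0 0 0 0 0 0 0.45" --pt "0 0 0 0 0 0 0.4" --pt "0 0 0 0 0 0 0.4" --pt "0 0 0 0 0 0 0.4" --pt "0 0 0 0 0 0 0.4" --pt "0 0 0 0 0 -0.005 0.4" --pt "0 0 0 0 0 -0.02 0.4" --pt "0 0 0 0 0 -0.03 0.4"

```text
time: 35.9
ee_pos: [0.6156, 0.032, 0.0999]
eef_rot: [1.0, -0.029, -0.003, 0.0]
ft_force: [0.3, -0.5, -0.2]
width: 0.0259
```

```bash
python3 - <<'E'
from h import *
st(); img,d,p=snap('wrist','w11'); P=cloud(d,p)
for c,e1,e2,s in tubes(img,p,(150,512,0,235),.014,300): print((w2t(e1)*1e3).round(1),(w2t(e2)*1e3).round(1))
E
```

```text
t 35.9 pos [0.6156 0.032  0.0999] yaw -3.27 z [-5.e-03 -4.e-04 -1.e+00] F [ 0.3  -0.5  -0.22] w 0.0259
[120.  -59.4] [150.  -22.8]
[-31.1  19.3] [72.3 20.7]
[-34.1 -24. ] [ 72.3 -23.8]
[-34.2 -64.5] [ 72.3 -64.4]
[-33.8 109.9] [ 41.8 109.1]
```

View pics/w11.png

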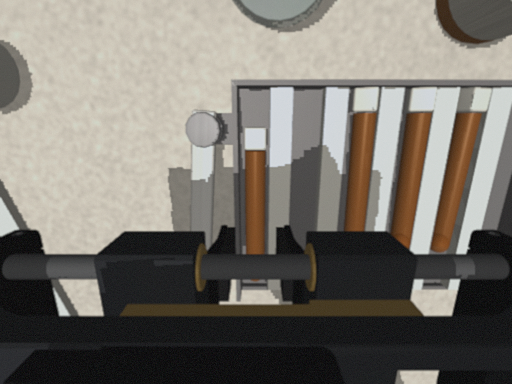

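```bash
python3 - <<'E'
from h import *
plan([.43,.345,.22],18.5,10)
E
```

```text
dist [-0.1884  0.3125  0.114 ] rot deg [ 2.000e-02 -1.400e-01 -2.177e+01]
[0.0, -0.01, -2.18, -0.0206, -0.0301, -0.0114]
[0.0, -0.01, -2.18, -0.0194, -0.0309, -0.0114]
[0.0, -0.01, -2.18, -0.0182, -0.0316, -0.0114]
[0.0, -0.01, -2.18, -0.017, -0.0323, -0.0114]
[0.0, -0.01, -2.18, -0.0158, -0.0329, -0.0114]
[0.0, -0.01, -2.18, -0.0145, -0.0335, -0.0114]
[0.0, -0.01, -2.18, -0.0132, -0.034, -0.0114]
[0.0, -0.01, -2.18, -0.0119, -0.0345, -0.0114]
[0.0, -0.01, -2.18, -0.0106, -0.0349, -0.0114]
[0.0, -0.01, -2.18, -0.0093, -0.0353, -0.0114]
```

Call:
send_rows --pt "0 0 0 0 0 -0.03 0.4" --pt "0 0 -1 -0.008 -0.012 -0.03 0.2" --pt "0 0 -2.5 -0.018 -0.03 -0.02 0" --pt "0 0 -2.5 -0.02 -0.036 -0.01 0" --pt "0 0 -2.5 -0.019 -0.037 -0.005 0" --pt "0 0 -2.5 -0.018 -0.038 -0.003 0" --pt "0 0 -2.5 -0.016 -0.038 0 0" --pt "0 0 -2.5 -0.015 -0.039 0 0" --pt "0 0 -2.5 -0.013 -0.039 0 0" --pt "0 0 -2 -0.01 -0.035 0 0"

```text
time: 36.95
ee_pos: [0.4472, 0.326, 0.2136]
eef_rot: [0.989, 0.151, 0.008, 0.001]
ft_force: [0.5, 0.6, -0.8]
width: 0.0431
```

Call:
send_rows --pt "0 0 -0.5 -0.004 -0.01 0 0" --pt "0 0 0 0 0 0 0" --pt "0 0 0 0 0 0 0" --pt "0 0 0 0 0 0 0" --pt "0 0 0 0 0 0 0" --pt "0 0 0 0 0 0 0" --pt "0 0 0 0 0 0 0" --pt "0 0 0 0 0 0 0" --pt "0 0 0 0 0 0 0" --pt "0 0 0 0 0 0 0"

```text
time: 37.95
ee_pos: [0.4408, 0.3341, 0.2145]
eef_rot: [0.988, 0.155, 0.008, 0.001]
ft_force: [0.7, 0.3, -0.8]
width: 0.0436
```

```bash
python3 - <<'E'
from h import *
st(); img,d,p=snap('wrist','w12')
for c,e1,e2,s in tubes(img,p,(0,512,0,235),.014,300):
    a=np.arctan2(*(e2-e1)[::-1]); print('D',c.round(),e1.round(4),e2.round(4),np.round(s,3),np.degrees(a).round(2),'centre',(e1+.073*np.array([np.cos(a),np.sin(a)])).round(4))
E
```

```text
t 37.95 pos [0.4408 0.3341 0.2145] yaw 17.82 z [ 1.720e-02 -3.000e-04 -9.999e-01] F [ 0.66  0.35 -0.76] w 0.0436
D [189. 126.] [0.421  0.4255] [0.5423 0.4415] [0.015 0.122] 7.49 centre [0.4934 0.435 ]
D [240. 141.] [0.4259 0.3458] [0.5412 0.3889] [0.015 0.123] 20.49 centre [0.4943 0.3714]
```

View pics/w12.png

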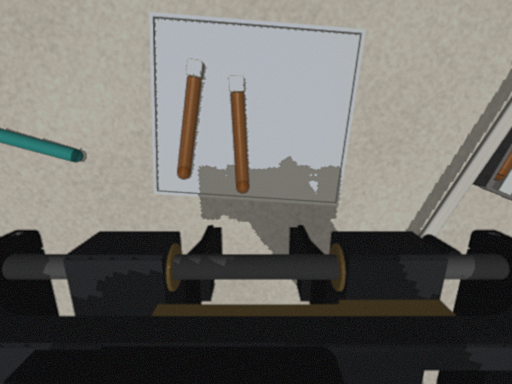

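```bash
python3 - <<'E'
from h import *
img,d,p=load('w12'); P=cloud(d,p); m=amber(img)
for v in (100,120,140,160,175,185):
    q=P[v,225:255][m[v,225:255]]; print(v,np.nanmax(q[:,2]).round(4))
plan([.495,.3716,.09],20.5,8)
E
```

```text
100 0.0206
120 0.0214
140 0.0209
160 0.0209
175 0.0216
185 0.0204
dist [ 0.0542  0.0375 -0.1245] rot deg [ 0.33 -0.92 -2.69]
[0.04, -0.12, -0.34, 0.0076, -0.0025, 0.0157]
[0.04, -0.12, -0.34, 0.0077, -0.0024, 0.0157]
[0.04, -0.12, -0.34, 0.0077, -0.0024, 0.0156]
[0.04, -0.12, -0.34, 0.0078, -0.0023, 0.0156]
[0.04, -0.12, -0.34, 0.0078, -0.0022, 0.0156]
[0.04, -0.12, -0.34, 0.0079, -0.0022, 0.0156]
[0.04, -0.12, -0.34, 0.0079, -0.0021, 0.0156]
[0.04, -0.12, -0.34, 0.0079, -0.0021, 0.0156]
```

The wrist view shows the middle dish tube was knocked about 30 mm (foot now at (240,188)); it still lies flat, with its top at 21 mm. I'll re-aim at its new pose.

Call:
send_rows --pt "0.1 -0.2 -0.4 0.008 -0.002 0.012 0" --pt "0.1 -0.2 -0.4 0.008 -0.002 0.017 0" --pt "0 -0.2 -0.4 0.008 -0.002 0.018 0" --pt "0 -0.2 -0.4 0.008 -0.002 0.018 0" --pt "0 -0.1 -0.4 0.008 -0.002 0.017 0" --pt "0 0 -0.3 0.008 -0.002 0.014 0" --pt "0 0 -0.2 0.005 -0.002 0.01 0" --pt "0 0 0 0.002 -0.001 0.004 0" --pt "0 0 0 0 0 0 0" --pt "0 0 0 0 0 0 0"

```text
time: 39.0
ee_pos: [0.4908, 0.3685, 0.102]
eef_rot: [0.984, 0.178, 0.001, 0.001]
ft_force: [-0.3, -0.9, 0.1]
width: 0.0435
```

```bash
python3 - <<'E'
from h import *
st();plan([.495,.3716,.0255],20.5,1)
E
```

```text
t 39.0 pos [0.4908 0.3685 0.102 ] yaw 20.45 z [ 0.0028 -0.0011 -1.    ] F [-0.28 -0.87  0.13] w 0.0435
dist [ 0.0042  0.0031 -0.0765] rot deg [ 0.11 -0.13 -0.05]
[0.11, -0.13, -0.05, 0.0049, -0.0016, 0.0765]
```

Call:
send_rows --pt "0.1 -0.1 0 0.002 -0.001 0.01 0" --pt "0 0 0 0.002 -0.0005 0.015 0" --pt "0 0 0 0.001 0 0.015 0" --pt "0 0 0 0 0 0.015 0" --pt "0 0 0 0 0 0.01 0" --pt "0 0 0 0 0 0.004 0" --pt "0 0 0 0 0 0.002 0" --pt "0 0 0 0 0 0 0" --pt "0 0 0 0 0 0 0" --pt "0 0 0 0 0 0 0"

```text
time: 40.0
ee_pos: [0.4954, 0.3719, 0.0258]
eef_rot: [0.984, 0.177, 0.001, -0.0]
ft_force: [0.2, 0.0, -0.5]
width: 0.0433
```

```bash
python3 - <<'E'
from h import *
st();plan([.495,.3716,.0255],20.5,1)
E
```

```text
t 40.0 pos [0.4954 0.3719 0.0258] yaw 20.44 z [ 1.6e-03  4.0e-04 -1.0e+00] F [ 0.24  0.03 -0.53] w 0.0433
dist [-0.0004 -0.0003 -0.0003] rot deg [ 0.01 -0.1  -0.06]
[0.01, -0.1, -0.06, -0.0005, 0.0001, 0.0003]
```

Call:
send_rows --pt "0 0 0 0 0 0 1" --pt "0 0 0 0 0 0 1" --pt "0 0 0 0 0 0 1" --pt "0 0 0 0 0 0 1" --pt "0 0 0 0 0 0 1" --pt "0 0 0 0 0 0 1" --pt "0 0 0 0 0 -0.005 1" --pt "0 0 0 0 0 -0.01 1" --pt "0 0 0 0 0 -0.02 1" --pt "0 0 0 0 0 -0.025 1" --force 25

```text
time: 41.0
ee_pos: [0.4941, 0.3708, 0.0871]
eef_rot: [0.984, 0.178, -0.001, 0.001]
ft_force: [0.4, -0.6, -0.6]
width: 0.0172
```

```bash
python3 - <<'E'
from h import *
st(); x,y=t2w(-.005,.066); print(x,y); plan([x,y,.13],-3.24,14)
E
```

```text
t 41.0 pos [0.4941 0.3708 0.0871] yaw 20.46 z [-0.0015 -0.0017 -1.    ] F [ 0.44 -0.57 -0.58] w 0.0172
0.6169382155252687 -0.011322905020397525
dist [ 0.1228 -0.3822  0.0429] rot deg [ 0.09  0.1  23.7 ]
[0.01, 0.01, 1.69, -0.0013, 0.0286, -0.003]
[0.01, 0.01, 1.69, -0.0005, 0.0287, -0.003]
[0.01, 0.01, 1.69, 0.0004, 0.0287, -0.003]
[0.01, 0.01, 1.69, 0.0012, 0.0286, -0.003]
[0.01, 0.01, 1.69, 0.0021, 0.0286, -0.003]
[0.01, 0.01, 1.69, 0.0029, 0.0285, -0.003]
[0.01, 0.01, 1.69, 0.0037, 0.0284, -0.003]
[0.01, 0.01, 1.69, 0.0046, 0.0283, -0.0031]
[0.01, 0.01, 1.69, 0.0054, 0.0282, -0.0031]
[0.01, 0.01, 1.69, 0.0062, 0.028, -0.0031]
[0.01, 0.01, 1.69, 0.0071, 0.0278, -0.0031]
[0.01, 0.01, 1.69, 0.0079, 0.0276, -0.0031]
[0.01, 0.01, 1.69, 0.0087, 0.0273, -0.0031]
[0.01, 0.01, 1.69, 0.0095, 0.0271, -0.0031]
```

Call:
send_rows --pt "0 0 0.5 0 0.01 -0.018 1" --pt "0 0 1.7 -0.001 0.025 -0.015 1" --pt "0 0 2.2 0 0.034 -0.005 1" --pt "0 0 2.2 0.001 0.035 0 1" --pt "0 0 2.2 0.002 0.035 0 1" --pt "0 0 2.2 0.003 0.035 0 1" --pt "0 0 2.2 0.004 0.035 0 1" --pt "0 0 2.2 0.006 0.035 0 1" --pt "0 0 2.2 0.007 0.035 0 1" --pt "0 0 2.2 0.008 0.035 0 1"

```text
time: 42.0
ee_pos: [0.5896, 0.0579, 0.1391]
eef_rot: [1.0, 0.001, 0.005, -0.002]
ft_force: [-0.1, 0.5, -0.2]
width: 0.0168
```

Call:
send_rows --pt "0 0 2 0.01 0.03 0 1" --pt "0 0 1.2 0.011 0.02 0 1" --pt "0 0 0.4 0.008 0.008 0 1" --pt "0 0 0 0.004 0 0 1" --pt "0 0 0 0 0 0 1" --pt "0 0 0 0 0 0 1" --pt "0 0 0 0 0 0 1" --pt "0 0 0 0 0 0 1" --pt "0 0 0 0 0 0 1" --pt "0 0 0 0 0 0 1"

```text
time: 43.0
ee_pos: [0.6226, -0.0045, 0.1416]
eef_rot: [0.999, -0.032, 0.006, -0.002]
ft_force: [-0.1, 0.5, -1.0]
width: 0.0172
```

```bash
python3 - <<'E'
from h import *
st(); x,y=t2w(-.005,.066); plan([x,y,.06],-3.24,5)
E
```

```text
t 43.0 pos [ 0.6226 -0.0045  0.1416] yaw -3.71 z [ 0.0118  0.0043 -0.9999] F [-0.1   0.53 -1.03] w 0.0172
dist [-0.0057 -0.0068 -0.0816] rot deg [-0.29 -0.66 -0.47]
[-0.06, -0.13, -0.09, -0.0012, 0.0015, 0.0163]
[-0.06, -0.13, -0.09, -0.0012, 0.0015, 0.0163]
[-0.06, -0.13, -0.09, -0.0012, 0.0015, 0.0163]
[-0.06, -0.13, -0.09, -0.0011, 0.0015, 0.0163]
[-0.06, -0.13, -0.09, -0.0011, 0.0014, 0.0163]
```

Call:
send_rows --pt "-0.1 -0.2 -0.15 -0.002 0.002 0.008 1" --pt "-0.1 -0.2 -0.15 -0.001 0.002 0.014 1" --pt "-0.1 -0.2 -0.15 -0.001 0.002 0.016 1" --pt "0 -0.1 0 -0.001 0.0005 0.016 1" --pt "0 0 0 0 0 0.012 1" --pt "0 0 0 0 0 0.006 1" --pt "0 0 0 0 0 0.002 1" --pt "0 0 0 0 0 0 1" --pt "0 0 0 0 0 0 1" --pt "0 0 0 0 0 0 1"

```text
time: 44.0
ee_pos: [0.616, -0.0113, 0.0594]
eef_rot: [1.0, -0.028, -0.002, 0.0]
ft_force: [-1.3, 0.5, -1.1]
width: 0.0174
```

```bash
python3 - <<'E'
from h import *
st(); x,y=t2w(-.005,.066); plan([x,y,.037],-3.24,1); snap('wrist','w13')
E
```

```text
t 44.0 pos [ 0.616  -0.0113  0.0594] yaw -3.22 z [-4.3e-03 -3.0e-04 -1.0e+00] F [-1.31  0.46 -1.11] w 0.0174
dist [ 0.0009 -0.     -0.0224] rot deg [0.03 0.24 0.02]
[0.03, 0.24, 0.02, 0.001, -0.0, 0.0224]
```

View pics/w13.png

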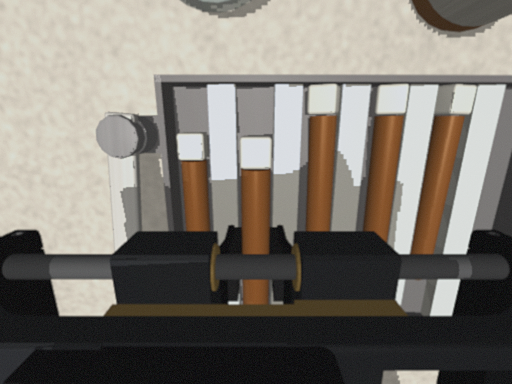

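Call:
send_rows --pt "0 0.2 0 0.001 0 0.005 1" --pt "0 0 0 0 0 0.007 1" --pt "0 0 0 0 0 0.005 1" --pt "0 0 0 0 0 0.002 1" --pt "0 0 0 0 0 0.001 1" --pt "0 0 0 0 0 0 1" --pt "0 0 0 0 0 0 1" --pt "0 0 0 0 0 0 1" --pt "0 0 0 0 0 0 1" --pt "0 0 0 0 0 0 1"

```text
time: 45.05
ee_pos: [0.6178, -0.0114, 0.0387]
eef_rot: [1.0, -0.028, 0.001, 0.0]
ft_force: [0.6, 0.1, 0.0]
width: 0.0169
```

```bash
python3 - <<'E'
from h import *
st(); x,y=t2w(-.005,.066); plan([x,y,.0365],-3.24,1)
E
```

```text
t 45.05 pos [ 0.6178 -0.0114  0.0387] yaw -3.22 z [ 1.5e-03 -8.0e-04 -1.0e+00] F [0.55 0.14 0.05] w 0.0169
dist [-0.0009  0.0001 -0.0022] rot deg [ 0.04 -0.09  0.02]
[0.04, -0.09, 0.02, -0.0009, -0.0, 0.0022]
```

Call:
send_rows --pt "0 0 0 0 0 0.002 1" --pt "0 0 0 0 0 0 1" --pt "0 0 0 0 0 0 0.45" --pt "0 0 0 0 0 0 0.4" --pt "0 0 0 0 0 0 0.4" --pt "0 0 0 0 0 0 0.4" --pt "0 0 0 0 0 0 0.4" --pt "0 0 0 0 0 -0.005 0.4" --pt "0 0 0 0 0 -0.02 0.4" --pt "0 0 0 0 0 -0.03 0.4"

```text
time: 46.05
ee_pos: [0.6153, -0.0115, 0.0897]
eef_rot: [1.0, -0.028, -0.003, 0.0]
ft_force: [-0.6, -0.4, 0.2]
width: 0.0263
```

```bash
python3 - <<'E'
from h import *
st(); img,d,p=snap('wrist','w14')
for c,e1,e2,s in tubes(img,p,(150,512,0,235),.014,300): print((w2t(e1)*1e3).round(1),(w2t(e2)*1e3).round(1))
plan([.42,.40,.22],8,13)
E
```

```text
t 46.05 pos [ 0.6153 -0.0115  0.0897] yaw -3.21 z [-5.4e-03 -3.0e-04 -1.0e+00] F [-0.6  -0.4   0.18] w 0.0263
[-27.3  19.2] [72.  21.1]
[-24.6 -24.5] [ 72.  -23.4]
[-27.6 -61.2] [ 72.2 -64. ]
[-27.3  66.8] [43.4 66.1]
[-27.2 109.9] [ 42.6 109.8]
dist [-0.1981  0.4111  0.1242] rot deg [  0.04  -0.11 -11.21]
[0.0, -0.01, -0.86, -0.017, -0.0307, -0.0096]
[0.0, -0.01, -0.86, -0.0165, -0.031, -0.0096]
[0.0, -0.01, -0.86, -0.016, -0.0312, -0.0096]
[0.0, -0.01, -0.86, -0.0156, -0.0315, -0.0096]
[0.0, -0.01, -0.86, -0.0151, -0.0317, -0.0096]
[0.0, -0.01, -0.86, -0.0146, -0.0319, -0.0096]
[0.0, -0.01, -0.86, -0.0141, -0.0321, -0.0096]
[0.0, -0.01, -0.86, -0.0137, -0.0323, -0.0096]
[0.0, -0.01, -0.86, -0.0132, -0.0325, -0.0096]
[0.0, -0.01, -0.86, -0.0127, -0.0327, -0.0096]
[0.0, -0.01, -0.86, -0.0122, -0.0329, -0.0096]
[0.0, -0.01, -0.86, -0.0117, -0.0331, -0.0096]
[0.0, -0.01, -0.86, -0.0112, -0.0333, -0.0096]
```

View pics/w14.png

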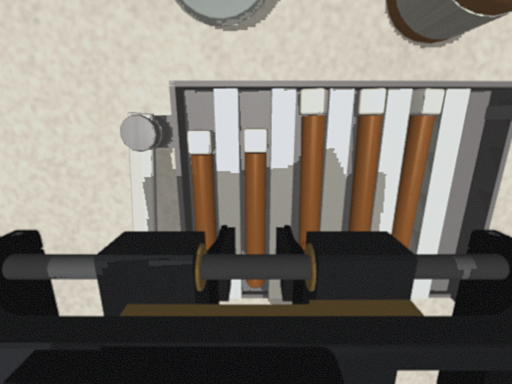

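D_b is seated at y≈66. Now the last dish tube.

Call:
send_rows --pt "0 0 0 0 0 -0.03 0.4" --pt "0 0 -0.5 -0.008 -0.015 -0.035 0.2" --pt "0 0 -1 -0.017 -0.032 -0.025 0" --pt "0 0 -1.2 -0.019 -0.038 -0.01 0" --pt "0 0 -1.2 -0.019 -0.04 -0.005 0" --pt "0 0 -1.2 -0.018 -0.04 0 0" --pt "0 0 -1.2 -0.017 -0.04 0 0" --pt "0 0 -1.2 -0.017 -0.04 0 0" --pt "0 0 -1.2 -0.016 -0.04 0 0" --pt "0 0 -1.2 -0.015 -0.04 0 0"

```text
time: 47.1
ee_pos: [0.4651, 0.3162, 0.2107]
eef_rot: [0.998, 0.055, 0.008, 0.001]
ft_force: [1.2, 1.0, -0.2]
width: 0.0432
```

Call:
send_rows --pt "0 0 -0.8 -0.014 -0.04 0 0" --pt "0 0 -0.5 -0.01 -0.03 0 0" --pt "0 0 0 -0.005 -0.015 0 0" --pt "0 0 0 0 -0.005 0 0" --pt "0 0 0 0 0 0 0" --pt "0 0 0 0 0 0 0" --pt "0 0 0 0 0 0 0" --pt "0 0 0 0 0 0 0" --pt "0 0 0 0 0 0 0" --pt "0 0 0 0 0 0 0"

```text
time: 48.1
ee_pos: [0.4222, 0.4075, 0.2126]
eef_rot: [0.998, 0.069, 0.009, 0.0]
ft_force: [0.1, 0.8, -0.3]
width: 0.0435
```

```bash
python3 - <<'E'
from h import *
st(); img,d,p=snap('wrist','w15')
for c,e1,e2,s in tubes(img,p,(0,512,0,235),.014,300):
    a=np.arctan2(*(e2-e1)[::-1]); print('D',c.round(),e1.round(4),e2.round(4),np.round(s,3),np.degrees(a).round(2),'centre',(e1+.073*np.array([np.cos(a),np.sin(a)])).round(4))
plan([.4934,.4352,.10],7.5,8)
E
```

```text
t 48.1 pos [0.4222 0.4075 0.2126] yaw 7.88 z [ 1.880e-02  4.000e-04 -9.998e-01] F [ 0.12  0.76 -0.28] w 0.0435
D [241. 132.] [0.4206 0.4257] [0.5414 0.4423] [0.015 0.122] 7.85 centre [0.4929 0.4357]
dist [ 0.0712  0.0277 -0.1126] rot deg [ 0.12 -1.08  0.38]
[0.02, -0.13, 0.05, 0.009, -0.0022, 0.0142]
[0.02, -0.13, 0.05, 0.0091, -0.0022, 0.0142]
[0.02, -0.13, 0.05, 0.0091, -0.0022, 0.0142]
[0.02, -0.13, 0.05, 0.0091, -0.0023, 0.0142]
[0.02, -0.13, 0.05, 0.0092, -0.0023, 0.0142]
[0.02, -0.13, 0.05, 0.0092, -0.0023, 0.0141]
[0.02, -0.13, 0.05, 0.0092, -0.0023, 0.0141]
[0.02, -0.13, 0.05, 0.0092, -0.0023, 0.0141]
```

View pics/w15.png

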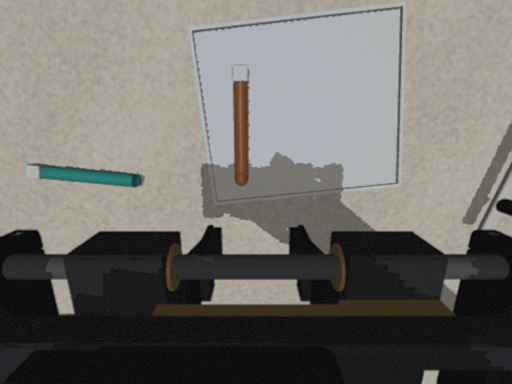

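Call:
send_rows --pt "0 -0.2 0 0.007 -0.002 0.01 0.25" --pt "0 -0.2 0 0.009 -0.003 0.015 0.25" --pt "0 -0.2 0 0.01 -0.003 0.016 0.25" --pt "0 -0.2 0 0.01 -0.003 0.016 0.25" --pt "0 -0.2 0 0.01 -0.003 0.016 0.25" --pt "0 -0.1 0 0.01 -0.002 0.014 0.25" --pt "0 0 0 0.008 -0.001 0.01 0.25" --pt "0 0 0 0.003 0 0.004 0.25" --pt "0 0 0 0 0 0 0.25" --pt "0 0 0 0 0 0 0.25"

```text
time: 49.15
ee_pos: [0.4923, 0.4339, 0.1022]
eef_rot: [0.998, 0.068, -0.001, 0.002]
ft_force: [1.8, 0.1, 1.0]
width: 0.033
```

```bash
python3 - <<'E'
from h import *
st();plan([.493,.4355,.0255],7.7,1)
E
```

```text
t 49.15 pos [0.4923 0.4339 0.1022] yaw 7.79 z [-0.0025 -0.005  -1.    ] F [1.82 0.09 1.01] w 0.033
dist [ 0.0007  0.0016 -0.0767] rot deg [0.27 0.18 0.09]
[0.27, 0.18, 0.09, 0.0011, -0.0018, 0.0767]
```

Call:
send_rows --pt "0.2 0.1 0.1 0.0005 -0.001 0.01 0.25" --pt "0.1 0.1 0 0 -0.0005 0.015 0.25" --pt "0 0 0 0 0 0.015 0.25" --pt "0 0 0 0 0 0.015 0.25" --pt "0 0 0 0 0 0.01 0.25" --pt "0 0 0 0 0 0.004 0.25" --pt "0 0 0 0 0 0.002 0.25" --pt "0 0 0 0 0 0 0.25" --pt "0 0 0 0 0 0 0.25" --pt "0 0 0 0 0 0 0.25"

```text
time: 50.15
ee_pos: [0.4921, 0.4361, 0.0264]
eef_rot: [0.998, 0.068, 0.001, -0.001]
ft_force: [-0.4, -0.7, -0.1]
width: 0.033
```

```bash
python3 - <<'E'
from h import *
st();plan([.493,.4355,.0255],7.7,1)
E
```

```text
t 50.15 pos [0.4921 0.4361 0.0264] yaw 7.74 z [ 0.002   0.0021 -1.    ] F [-0.44 -0.68 -0.08] w 0.033
dist [ 0.0009 -0.0006 -0.0009] rot deg [-0.1  -0.13  0.04]
[-0.1, -0.13, 0.04, 0.0008, 0.0007, 0.0009]
```

Call:
send_rows --pt "0 0 0 0.001 0.0005 0.0005 1" --pt "0 0 0 0 0 0 1" --pt "0 0 0 0 0 0 1" --pt "0 0 0 0 0 0 1" --pt "0 0 0 0 0 0 1" --pt "0 0 0 0 0 0 1" --pt "0 0 0 0 0 -0.005 1" --pt "0 0 0 0 0 -0.015 1" --pt "0 0 0 0 0 -0.025 1" --pt "0 0 0 0 0 -0.03 1" --force 25

```text
time: 51.15
ee_pos: [0.4918, 0.4341, 0.1023]
eef_rot: [0.998, 0.068, -0.001, 0.001]
ft_force: [-0.7, 0.0, -0.9]
width: 0.0175
```

```bash
python3 - <<'E'
from h import *
st(); x,y=t2w(-.005,-.110); print(x,y); plan([x,y,.15],-3.24,18)
E
```

```text
t 51.15 pos [0.4918 0.4341 0.1023] yaw 7.76 z [-0.0021 -0.0012 -1.    ] F [-0.74  0.03 -0.92] w 0.0175
0.6069909534564324 -0.18704157783957714
dist [ 0.1152 -0.6212  0.0477] rot deg [ 0.06  0.12 11.  ]
[0.0, 0.01, 0.61, 0.0017, 0.0351, -0.0026]
[0.0, 0.01, 0.61, 0.002, 0.035, -0.0026]
[0.0, 0.01, 0.61, 0.0024, 0.035, -0.0026]
[0.0, 0.01, 0.61, 0.0028, 0.035, -0.0026]
[0.0, 0.01, 0.61, 0.0032, 0.035, -0.0026]
[0.0, 0.01, 0.61, 0.0035, 0.0349, -0.0026]
[0.0, 0.01, 0.61, 0.0039, 0.0349, -0.0026]
[0.0, 0.01, 0.61, 0.0043, 0.0348, -0.0026]
[0.0, 0.01, 0.61, 0.0047, 0.0348, -0.0026]
[0.0, 0.01, 0.61, 0.005, 0.0347, -0.0026]
[0.0, 0.01, 0.61, 0.0054, 0.0347, -0.0026]
[0.0, 0.01, 0.61, 0.0058, 0.0346, -0.0026]
[0.0, 0.01, 0.61, 0.0061, 0.0346, -0.0026]
[0.0, 0.01, 0.61, 0.0065, 0.0345, -0.0026]
[0.0, 0.01, 0.61, 0.0069, 0.0344, -0.0026]
[0.0, 0.01, 0.61, 0.0072, 0.0343, -0.0026]
[0.0, 0.01, 0.61, 0.0076, 0.0343, -0.0026]
[0.0, 0.01, 0.61, 0.008, 0.0342, -0.0027]
```

Call:
send_rows --pt "0 0 0 0 0.01 -0.02 1" --pt "0 0 0.6 0.002 0.025 -0.015 1" --pt "0 0 0.8 0.002 0.037 -0.005 1" --pt "0 0 0.8 0.003 0.038 0 1" --pt "0 0 0.8 0.003 0.038 0 1" --pt "0 0 0.8 0.004 0.038 0 1" --pt "0 0 0.8 0.004 0.038 0 1" --pt "0 0 0.8 0.005 0.038 0 1" --pt "0 0 0.8 0.005 0.038 0 1" --pt "0 0 0.8 0.006 0.038 0 1"

```text
time: 52.15
ee_pos: [0.5557, 0.0999, 0.1618]
eef_rot: [1.0, 0.012, 0.008, -0.006]
ft_force: [1.3, 0.4, -0.4]
width: 0.0172
```

```bash
python3 - <<'E'
from h import *
st(); x,y=t2w(-.005,-.110); plan([x,y,.15],-3.24,7)
E
```

```text
t 52.15 pos [0.5557 0.0999 0.1618] yaw 1.33 z [ 0.0154  0.0115 -0.9998] F [ 1.27  0.4  -0.43] w 0.0172
dist [ 0.0513 -0.287  -0.0118] rot deg [-0.68 -0.87  4.57]
[-0.1, -0.12, 0.65, 0.0063, 0.0412, 0.0013]
[-0.1, -0.12, 0.65, 0.0068, 0.0411, 0.0014]
[-0.1, -0.12, 0.65, 0.0073, 0.041, 0.0014]
[-0.1, -0.12, 0.65, 0.0078, 0.0409, 0.0015]
[-0.1, -0.12, 0.65, 0.0082, 0.0408, 0.0015]
[-0.1, -0.12, 0.65, 0.0087, 0.0407, 0.0016]
[-0.1, -0.12, 0.65, 0.0092, 0.0406, 0.0016]
```

Call:
send_rows --pt "-0.1 -0.1 0.6 0.007 0.038 0 1" --pt "-0.1 -0.1 0.6 0.007 0.038 0 1" --pt "-0.1 -0.1 0.6 0.007 0.038 0 1" --pt "-0.1 -0.1 0.5 0.008 0.038 0 1" --pt "-0.1 -0.1 0.5 0.008 0.038 0 1" --pt "-0.1 -0.1 0.4 0.007 0.032 0 1" --pt "0 -0.1 0.3 0.004 0.022 0 1" --pt "0 0 0 0.002 0.01 0 1" --pt "0 0 0 0 0.002 0 1" --pt "0 0 0 0 0 0 1"

```text
time: 53.15
ee_pos: [0.6064, -0.1708, 0.1743]
eef_rot: [1.0, -0.022, 0.008, 0.001]
ft_force: [0.1, -0.1, -0.8]
width: 0.0174
```

Call:
send_rows --pt "0 0 0 0 0 0 1" --pt "0 0 0 0 0 0 1" --pt "0 0 0 0 0 0 1" --pt "0 0 0 0 0 0.01 1" --pt "0 0 0 0 0 0.015 1" --pt "0 0 0 0 0 0.01 1" --pt "0 0 0 0 0 0.005 1" --pt "0 0 0 0 0 0 1" --pt "0 0 0 0 0 0 1" --pt "0 0 0 0 0 0 1"

```text
time: 54.15
ee_pos: [0.6066, -0.1646, 0.1299]
eef_rot: [1.0, -0.018, 0.007, -0.0]
ft_force: [-0.6, 0.1, -0.4]
width: 0.0174
```

```bash
python3 - <<'E'
from h import *
st(); x,y=t2w(-.005,-.110); plan([x,y,.058],-3.24,5)
E
```

```text
t 54.15 pos [ 0.6066 -0.1646  0.1299] yaw -2.11 z [ 0.0135 -0.     -0.9999] F [-0.62  0.07 -0.42] w 0.0174
dist [ 0.0004 -0.0224 -0.0719] rot deg [-0.03 -0.77  1.13]
[-0.01, -0.15, 0.23, 0.0001, 0.0045, 0.0144]
[-0.01, -0.15, 0.23, 0.0001, 0.0045, 0.0144]
[-0.01, -0.15, 0.23, 0.0002, 0.0045, 0.0144]
[-0.01, -0.15, 0.23, 0.0002, 0.0045, 0.0144]
[-0.01, -0.15, 0.23, 0.0003, 0.0045, 0.0144]
```

Call:
send_rows --pt "0 -0.2 0.3 0 0.005 0.006 1" --pt "0 -0.2 0.3 0 0.006 0.01 1" --pt "0 -0.2 0.3 0 0.005 0.012 1" --pt "0 -0.1 0.2 0 0.003 0.012 1" --pt "0 0 0 0 0.001 0.012 1" --pt "0 0 0 0 0 0.006 1" --pt "0 0 0 0 0 0.002 1" --pt "0 0 0 0 0 0 1" --pt "0 0 0 0 0 0 1" --pt "0 0 0 0 0 0 1"

```text
time: 55.15
ee_pos: [0.606, -0.1868, 0.0646]
eef_rot: [1.0, -0.029, 0.0, -0.0]
ft_force: [0.0, 0.6, 0.5]
width: 0.0175
```

```bash
python3 - <<'E'
from h import *
st(); x,y=t2w(-.005,-.110); plan([x,y,.0465],-3.24,1); snap('wrist','w16')
E
```

```text
t 55.15 pos [ 0.606  -0.1868  0.0646] yaw -3.34 z [ 4.e-04  5.e-04 -1.e+00] F [0.05 0.58 0.54] w 0.0175
dist [ 0.001  -0.0002 -0.0181] rot deg [-0.03 -0.02 -0.1 ]
[-0.03, -0.02, -0.1, 0.001, 0.0002, 0.0181]
```

View pics/w16.png

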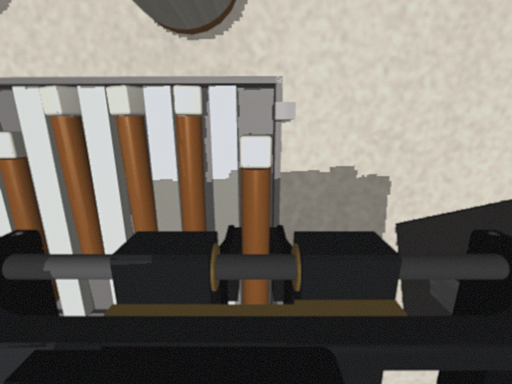

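Call:
send_rows --pt "0 0 0 0.001 0 0.004 1" --pt "0 0 0 0 0 0.006 1" --pt "0 0 0 0 0 0.004 1" --pt "0 0 0 0 0 0.002 1" --pt "0 0 0 0 0 0.0005 1" --pt "0 0 0 0 0 0 1" --pt "0 0 0 0 0 0 1" --pt "0 0 0 0 0 0 1" --pt "0 0 0 0 0 0 1" --pt "0 0 0 0 0 0 1"

```text
time: 56.2
ee_pos: [0.6077, -0.1869, 0.0476]
eef_rot: [1.0, -0.029, 0.001, 0.0]
ft_force: [0.6, -0.8, -0.8]
width: 0.0174
```

```bash
python3 - <<'E'
from h import *
st(); x,y=t2w(-.005,-.110); plan([x,y,.0465],-3.24,1)
E
```

```text
t 56.2 pos [ 0.6077 -0.1869  0.0476] yaw -3.33 z [ 2.e-03 -1.e-04 -1.e+00] F [ 0.59 -0.77 -0.82] w 0.0174
dist [-0.0008 -0.0002 -0.0011] rot deg [-0.   -0.12 -0.09]
[-0.0, -0.12, -0.09, -0.0007, 0.0002, 0.0011]
```

Call:
send_rows --pt "0 0 0 0 0 0.001 1" --pt "0 0 0 0 0 0 1" --pt "0 0 0 0 0 0 0.45" --pt "0 0 0 0 0 0 0.4" --pt "0 0 0 0 0 0 0.4" --pt "0 0 0 0 0 0 0.4" --pt "0 0 0 0 0 0 0.4" --pt "0 0 0 0 0 -0.005 0.4" --pt "0 0 0 0 0 -0.02 0.4" --pt "0 0 0 0 0 -0.035 0.4"

```text
time: 57.2
ee_pos: [0.6048, -0.1862, 0.1039]
eef_rot: [1.0, -0.029, -0.003, -0.001]
ft_force: [0.1, -0.5, -0.0]
width: 0.0262
```

Call:
send_rows --pt "0 0 0 -0.01 -0.02 -0.04 0.4" --pt "0 0 0 -0.02 -0.03 -0.04 1" --pt "0 0 0 -0.03 -0.03 -0.03 1" --pt "0 0 0 -0.03 -0.03 -0.02 1" --pt "0 0 0 -0.03 -0.03 -0.01 1" --pt "0 0 0 -0.02 -0.01 0 1" --pt "0 0 0 0 0 0 1" --pt "0 0 0 0 0 0 1" --pt "0 0 0 0 0 0 1" --pt "0 0 0 0 0 0 1"

```text
time: 58.2
ee_pos: [0.4757, -0.0268, 0.2545]
eef_rot: [1.0, -0.029, 0.004, 0.001]
ft_force: [0.8, -0.3, 0.3]
width: 0.0005
```

```bash
python3 - <<'E'
from h import *
st(); img,d,p=snap('wrist','w17'); P=cloud(d,p); m=amber(img)
n,l,s,c=cv2.connectedComponentsWithStats((m&(np.arange(384)[:,None]<230)).astype(np.uint8))
for c,e1,e2,s in tubes(img,p,(0,512,0,235),.014,300): print((w2t(e1)*1e3).round(1),(w2t(e2)*1e3).round(1),np.round(s,3))
for i in range(1,n):
    q=P[l==i]
    if len(q)>300: print(np.nanpercentile(q[:,2],[50,97]).round(4))
snap('scene','s5')
E
```

```text
t 58.2 pos [ 0.4757 -0.0268  0.2545] yaw -3.37 z [ 0.0075 -0.0028 -1.    ] F [ 0.76 -0.28  0.33] w 0.0005
[-50.5  18.7] [75.2 21.1] [0.015 0.126]
[-50.6 -25.4] [ 75.2 -23.3] [0.017 0.126]
[-50.7 -62.5] [ 74.2 -63.4] [0.016 0.125]
[-79.2  66. ] [44.6 65.9] [0.015 0.124]
[ -78.4 -109.5] [  44.5 -109.3] [0.018 0.123]
[-80.4 109.4] [ 43.6 109.4] [0.016 0.124]
[0.0211 0.0237]
[0.0211 0.0235]
[0.0208 0.0232]
[0.0198 0.0221]
[0.0195 0.022 ]
[0.0198 0.0219]
```

View pics/w17.png

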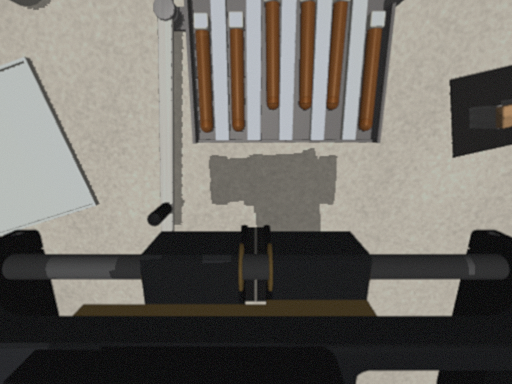

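```bash
python3 - <<'E'
from h import *
img,d,p=load('w17'); P=cloud(d,p); t=w2t(P)*1e3; z=P[...,2]*1e3
for y in (-110,-66,-22,22,66,110,  -88,-44,0,44,88):
    o=[]
    for x in range(-80,90,20):
        m=(abs(t[...,0]-x)<8)&(abs(t[...,1]-y)<(6))
        o.append(round(float(np.nanpercentile(z[m],95)),1) if m.sum()>5 else None)
    print(y,o)
E
```

```text
-110 [21.0, 22.0, 22.0, 21.6, 21.8, 21.7, 21.8, 22.3, 4.6]
-66 [4.6, 4.3, 21.9, 22.3, 22.6, 23.0, 23.3, 23.6, 22.9]
-22 [4.5, 4.4, 21.9, 22.4, 22.9, 23.0, 23.6, 23.8, 22.4]
22 [4.2, 4.5, 21.4, 22.2, 22.7, 23.3, 23.6, 24.2, 24.0]
66 [20.9, 22.1, 22.1, 21.8, 22.1, 21.5, 22.1, 22.2, 4.3]
110 [21.3, 21.8, 22.1, 21.6, 21.7, 22.0, 21.6, 21.8, 4.1]
-88 [16.3, 16.4, 16.4, 16.5, 16.4, 16.3, 16.3, 16.6, 16.7]
-44 [16.2, 16.4, 16.4, 16.3, 16.3, 16.4, 16.1, 16.2, 16.7]
0 [16.4, 16.4, 16.3, 16.4, 16.2, 16.2, 16.2, 16.2, 16.4]
44 [16.4, 16.5, 16.4, 16.2, 16.1, 16.2, 16.2, 16.1, 15.5]
88 [16.0, 16.4, 16.0, 16.0, 16.3, 16.0, 16.3, 16.1, 16.4]
```

```bash
python3 - <<'E'
from h import *
img,d,p=load('w14'); cv2.imwrite('pics/c7.png',cv2.resize(img[70:170,160:512],None,fx=2.27,fy=2.27*2,interpolation=cv2.INTER_CUBIC))
P=cloud(d,p); t=w2t(P)*1e3; z=P[...,2]*1e3
for y0 in (-64,-23,21):
  for x in (80,84,88):
    print(y0,x,[ (round(float(np.nanmedian(z[(abs(t[...,0]-x)<3)&(abs(t[...,1]-y0-dy)<1.2)])),1) if ((abs(t[...,0]-x)<3)&(abs(t[...,1]-y0-dy)<1.2)).sum()>1 else None) for dy in range(-12,13,3)])
E
```

```text
-64 80 [None, 20.5, 21.7, 22.4, 23.1, 23.4, 24.1, 19.2, 14.5]
-64 84 [None, 20.7, 21.7, 22.6, 23.0, 24.0, 24.4, 18.5, 15.0]
-64 88 [None, 20.5, 21.4, 22.3, 23.3, 24.1, 24.6, 18.2, 14.8]
-23 80 [15.0, None, None, 25.3, 24.3, 23.3, 21.6, 19.6, 19.0]
-23 84 [14.5, None, None, 26.0, 24.7, 23.5, 21.4, 20.1, 19.2]
-23 88 [14.6, None, None, 25.8, 25.1, 23.3, 21.6, 19.8, 19.5]
21 80 [14.6, 16.8, 23.0, 25.6, 24.9, 23.5, 22.2, 20.4, 3.7]
21 84 [14.5, 14.7, 23.1, 25.5, 25.1, 23.7, 22.1, 20.3, 3.5]
21 88 [14.5, 14.9, 23.2, 25.7, 25.2, 23.6, 22.4, 20.4, 3.3]
```

View pics/c7.png

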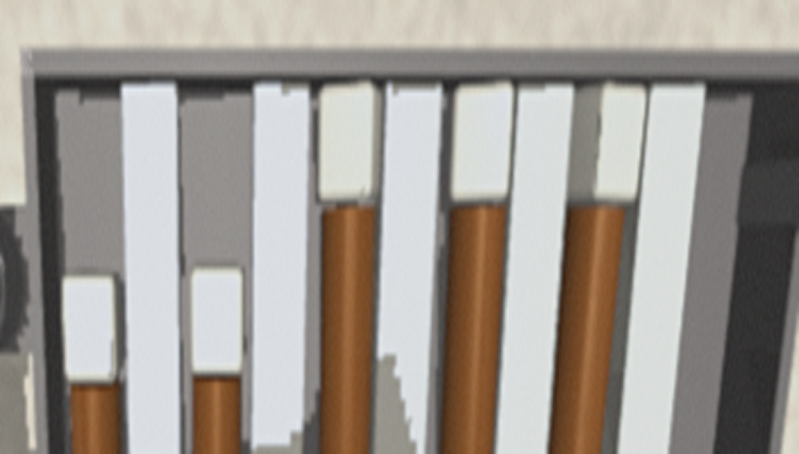

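```bash
python3 - <<'E'
from h import *
s=read_state(); print(np.round(s['joint_positions'],3)); st()
img,d,p=load('s5'); P=cloud(d,p)
v,u=np.mgrid[0:384,0:512]
for n,a,b,c,e in (('jar',155,190,222,262),('beaker',208,242,230,272)):
    m=(u>a)&(u<b)&(v>c)&(v<e)&(P[...,2]>.10)&(P[...,2]<.12); fitrect(n,m,p,.11)
img,d,p=load('w17'); P=cloud(d,p); m=(P[...,2]>.08)&(P[...,2]<.094)&(v<228)&(u<200); fitrect('post',m,p,.087); r=fitrect('postlow',(P[...,2]>.04)&(P[...,2]<.094)&(v<228)&(u<200)&(u>140),p,.087); print(m.sum())
m2=m; vv,uu=np.nonzero(m); print(w2t(np.nanmedian(P[m],0))*1e3)
import sys
# keeper path
H=np.array([.060,.148])
for a in np.r_[1.66,np.linspace(1.63,0,12)]:
    U=np.array([-np.sin(a),-np.cos(a)]);T=np.array([np.cos(a),-np.sin(a)])
    q=H+.245*U-T*(.009+.0095+(0.02 if a>1.65 else 0)); w=t2w(*q); yaw=np.degrees(np.arctan2(T[1],T[0]))-3.24
    print(round(a,2),w.round(4),'yaw',yaw.round(1))
E
```

```text
[ 0.582  0.024 -0.625  1.793  0.017  1.322 -1.677]
t 58.3 pos [ 0.4756 -0.0267  0.2543] yaw -3.37 z [ 0.007  -0.0026 -1.    ] F [-0.26  0.2   0.26] w 0.0003
jar 382 c [ 0.7785 -0.1522] sz [0.0661 0.0596] ang 4.87
beaker 181 c [0.8029 0.003 ] sz [0.0843 0.083 ] ang 44.57
post 172 c [0.4454 0.0982] sz [0.0171 0.0187] ang 37.15
postlow 497 c [0.5545 0.072 ] sz [0.0286 0.2437] ang 79.14
172
[-183.10997015  166.45681886]
1.66 [0.4497 0.1405] yaw -98.4
1.63 [0.4452 0.1135] yaw -96.6
1.48 [0.441  0.0774] yaw -88.1
1.33 [0.4421 0.0411] yaw -79.7
1.19 [0.4486 0.0053] yaw -71.2
1.04 [ 0.4603 -0.0292] yaw -62.7
0.89 [ 0.477  -0.0615] yaw -54.2
0.74 [ 0.4982 -0.091 ] yaw -45.7
0.59 [ 0.5236 -0.1171] yaw -37.2
0.44 [ 0.5525 -0.1391] yaw -28.7
0.3 [ 0.5844 -0.1566] yaw -20.2
0.15 [ 0.6185 -0.1692] yaw -11.7
0.0 [ 0.6542 -0.1767] yaw -3.2
```

```bash
python3 - <<'E'
from h import *
plan([.449,.145,.2],82.5,12)
E
```

```text
dist [-0.0266  0.1717 -0.0543] rot deg [  0.41  -0.24 -85.87]
[0.03, -0.02, -7.16, -0.0031, -0.0142, 0.0045]
[0.03, -0.02, -7.16, -0.0013, -0.0144, 0.0045]
[0.03, -0.02, -7.16, 0.0005, -0.0145, 0.0045]
[0.03, -0.02, -7.16, 0.0023, -0.0143, 0.0045]
[0.03, -0.02, -7.16, 0.0041, -0.0139, 0.0045]
[0.03, -0.02, -7.16, 0.0058, -0.0133, 0.0045]
[0.03, -0.02, -7.16, 0.0074, -0.0125, 0.0045]
[0.03, -0.02, -7.16, 0.0089, -0.0114, 0.0045]
[0.03, -0.02, -7.16, 0.0102, -0.0102, 0.0045]
[0.03, -0.02, -7.16, 0.0114, -0.0089, 0.0045]
[0.03, -0.02, -7.16, 0.0125, -0.0074, 0.0045]
[0.03, -0.02, -7.16, 0.0133, -0.0058, 0.0045]
```

Call:
send_rows --pt "0 0 -4 -0.002 -0.01 0.002 1" --pt "0 0 -7 -0.001 -0.015 0.004 1" --pt "0 0 -7.5 0.001 -0.015 0.004 1" --pt "0 0 -7.5 0.003 -0.015 0.004 1" --pt "0 0 -7.5 0.005 -0.014 0.004 1" --pt "0 0 -7.5 0.007 -0.013 0.004 1" --pt "0 0 -7.5 0.009 -0.012 0.004 1" --pt "0 0 -7.5 0.01 -0.01 0.004 1" --pt "0 0 -7.5 0.011 -0.009 0.004 1" --pt "0 0 -7.5 0.012 -0.008 0.004 1"

```text
time: 59.3
ee_pos: [0.4689, 0.1157, 0.2118]
eef_rot: [0.82, 0.572, 0.001, -0.001]
ft_force: [-0.6, -0.5, -0.6]
width: 0.0003
```

Call:
send_rows --pt "0 0 -7 0.012 -0.006 0.002 1" --pt "0 0 -4 0.008 -0.003 0 1" --pt "0 0 -2 0.002 0 0 1" --pt "0 0 0 0 0 0 1" --pt "0 0 0 0 0 0 1" --pt "0 0 0 0 0 0 1" --pt "0 0 0 0 0 0 1" --pt "0 0 0 0 0 0 1" --pt "0 0 0 0 0 0 1" --pt "0 0 0 0 0 0 1"

```text
time: 60.3
ee_pos: [0.4673, 0.1403, 0.2075]
eef_rot: [0.747, 0.664, 0.0, -0.004]
ft_force: [0.7, 0.0, -0.2]
width: 0.0006
```

```bash
python3 - <<'E'
from h import *
st(); print(np.round(read_state()['joint_positions'],2)); plan([.449,.145,.072],82.5,8)
E
```

```text
t 60.3 pos [0.4673 0.1403 0.2075] yaw 83.26 z [-0.0045  0.0063 -1.    ] F [ 0.68  0.02 -0.17] w 0.0006
[ 0.41  0.12 -0.84  1.82  0.09  1.24 -0.57]
dist [-0.0183  0.0047 -0.1355] rot deg [-0.3  -0.33  0.76]
[-0.04, -0.04, 0.09, 0.0002, -0.0023, 0.0169]
[-0.04, -0.04, 0.09, 0.0002, -0.0023, 0.0169]
[-0.04, -0.04, 0.09, 0.0002, -0.0023, 0.0169]
[-0.04, -0.04, 0.09, 0.0002, -0.0023, 0.0169]
[-0.04, -0.04, 0.09, 0.0002, -0.0023, 0.0169]
[-0.04, -0.04, 0.09, 0.0003, -0.0023, 0.0169]
[-0.04, -0.04, 0.09, 0.0003, -0.0023, 0.0169]
[-0.04, -0.04, 0.09, 0.0003, -0.0023, 0.0169]
```

Call:
send_rows --pt "0 0 0.1 0 -0.002 0.008 1" --pt "0 0 0.1 0 -0.003 0.016 1" --pt "0 0 0.1 0.001 -0.003 0.02 1" --pt "0 0 0.1 0 -0.003 0.02 1" --pt "0 0 0.1 0.001 -0.003 0.02 1" --pt "-0.1 -0.1 0.1 0 -0.002 0.02 1" --pt "-0.1 -0.1 0 0 -0.001 0.015 1" --pt "0 0 0 0 0 0.006 1" --pt "0 0 0 0 0 0.002 1" --pt "0 0 0 0 0 0 1"

```text
time: 61.3
ee_pos: [0.4477, 0.1452, 0.073]
eef_rot: [0.751, 0.66, 0.0, -0.001]
ft_force: [0.6, 0.0, 0.2]
width: 0.0004
```

```bash
cat >> h.py <<'E'
KH=np.array([.060,.148])
def kpose(a,gap=.0185):
    U=np.array([-np.sin(a),-np.cos(a)]);T=np.array([np.cos(a),-np.sin(a)])
    q=KH+.245*U-T*gap; w=t2w(*q); yaw=np.degrees(np.arctan2(T[1],T[0]))-3.24+180
    return [*w,.072],yaw
def krows(a0,a1,n,gap=.0185):
    # rows along the arc from the measured pose
    s=read_state(); p=np.array(s['ee_pos']); r=R.from_quat(s['eef_rot'])
    for a in np.linspace(a0,a1,n+1)[1:]:
        q,y=kpose(a,gap); rt=down(y); print([*np.round(np.degrees((r.inv()*rt).as_rotvec()),2).tolist(),*np.round(r.inv().apply(np.array(q)-p),4).tolist()]); p=np.array(q); r=rt
E
python3 - <<'E'
from h import *
st(); q,y=kpose(1.63,.03); print(q,y); krows(1.66,1.36,10)
E
```

```text
t 61.3 pos [0.4477 0.1452 0.073 ] yaw 82.6 z [-0.0016  0.0023 -1.    ] F [0.65 0.01 0.17] w 0.0004
[np.float64(0.446573154168842), np.float64(0.12496759930749379), 0.072] 83.36787939367582
[-0.11, -0.12, -0.77, -0.0317, 0.0017, 0.0009]
[0.0, 0.0, -1.72, -0.0074, -0.0004, 0.0]
[0.0, 0.0, -1.72, -0.0074, -0.0004, 0.0]
[0.0, 0.0, -1.72, -0.0074, -0.0004, 0.0]
[0.0, 0.0, -1.72, -0.0074, -0.0004, 0.0]
[0.0, 0.0, -1.72, -0.0074, -0.0004, 0.0]
[0.0, 0.0, -1.72, -0.0074, -0.0004, 0.0]
[0.0, 0.0, -1.72, -0.0074, -0.0004, 0.0]
[0.0, 0.0, -1.72, -0.0074, -0.0004, 0.0]
[0.0, 0.0, -1.72, -0.0074, -0.0004, 0.0]
```

Call:
send_rows --pt "-0.1 -0.1 -0.3 -0.007 0.001 0.001 1" --pt "0 0 -0.2 -0.008 0.001 0 1" --pt "0 0 -0.2 -0.007 0 0 1" --pt "0 0 -0.5 -0.005 0 0 1" --pt "0 0 -1.2 -0.006 0 0 1" --pt "0 0 -1.7 -0.0074 -0.0004 0 1" --pt "0 0 -1.7 -0.0074 -0.0004 0 1" --pt "0 0 -1.7 -0.0074 -0.0004 0 1" --pt "0 0 -1.7 -0.0074 -0.0004 0 1" --pt "0 0 -1.7 -0.0074 -0.0004 0 1"

```text
time: 62.3
ee_pos: [0.4435, 0.0697, 0.0745]
eef_rot: [0.682, 0.731, 0.002, 0.001]
ft_force: [-0.6, 1.4, -1.3]
width: 0.0006
```

```bash
cat >> h.py <<'E'
def kwhere():
    s=read_state(); t=w2t(s['ee_pos'])-KH; r=np.hypot(*t)
    al=np.arctan2(-t[0],-t[1]); a=al-np.arctan2(.0185,.245); q,y=kpose(a)
    print('a',a.round(3),'r',(r*1e3).round(1),'want 245.7 ; yaw want',round(y,1)); return a
E
python3 - <<'E'
from h import *
st(); a=kwhere(); snap('wrist','w18'); krows(a,a-.35,10)
E
```

```text
t 62.3 pos [0.4435 0.0697 0.0745] yaw 93.98 z [ 4.e-03  6.e-04 -1.e+00] F [-0.59  1.44 -1.3 ] w 0.0006
a 1.451 r 243.0 want 245.7 ; yaw want 93.6
[0.22, 0.02, -1.63, -0.007, -0.0032, 0.0024]
[0.0, 0.0, -2.01, -0.0086, -0.0005, 0.0]
[0.0, 0.0, -2.01, -0.0086, -0.0005, 0.0]
[0.0, 0.0, -2.01, -0.0086, -0.0005, 0.0]
[0.0, 0.0, -2.01, -0.0086, -0.0005, 0.0]
[0.0, 0.0, -2.01, -0.0086, -0.0005, 0.0]
[0.0, 0.0, -2.01, -0.0086, -0.0005, 0.0]
[0.0, 0.0, -2.01, -0.0086, -0.0005, 0.0]
[0.0, 0.0, -2.01, -0.0086, -0.0005, 0.0]
[0.0, 0.0, -2.01, -0.0086, -0.0005, 0.0]
```

View pics/w18.png

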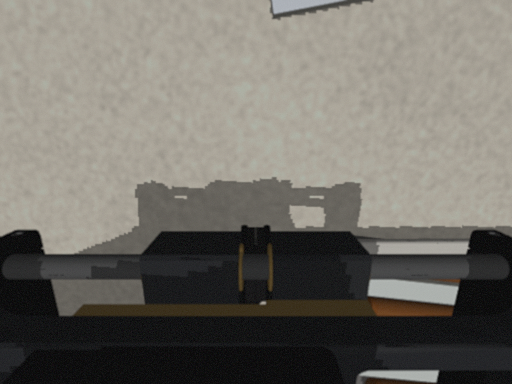

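Call:
send_rows --pt "0.1 0 -1.8 -0.008 -0.002 0.001 1" --pt "0.1 0 -2 -0.0086 -0.001 0.001 1" --pt "0 0 -2 -0.0086 -0.0005 0 1" --pt "0 0 -2 -0.0086 -0.0005 0 1" --pt "0 0 -2 -0.0086 -0.0005 0 1" --pt "0 0 -2 -0.0086 -0.0005 0 1" --pt "0 0 -2 -0.0086 -0.0005 0 1" --pt "0 0 -2 -0.0086 -0.0005 0 1" --pt "0 0 -2 -0.0086 -0.0005 0 1" --pt "0 0 -2 -0.0086 -0.0005 0 1"

```text
time: 63.35
ee_pos: [0.4564, -0.0191, 0.0742]
eef_rot: [0.542, 0.84, 0.001, 0.002]
ft_force: [-0.2, 0.9, -0.2]
width: 0.0003
```

```bash
python3 - <<'E'
from h import *
st(); a=kwhere(); img,d,p=snap('scene','s6'); krows(a,a-.35,10)
c=img[135:275,50:270]; cv2.imwrite('pics/c8.png',cv2.resize(c,None,fx=3.6,fy=3.6,interpolation=cv2.INTER_CUBIC))
E
```

```text
t 63.35 pos [ 0.4564 -0.0191  0.0742] yaw 114.33 z [ 3.6e-03 -3.0e-04 -1.0e+00] F [-0.18  0.88 -0.18] w 0.0003
a 1.081 r 245.6 want 245.7 ; yaw want 114.8
[0.18, 0.14, -2.44, -0.0071, -0.0003, 0.0022]
[0.0, 0.0, -2.01, -0.0086, -0.0005, 0.0]
[0.0, 0.0, -2.01, -0.0086, -0.0005, 0.0]
[0.0, 0.0, -2.01, -0.0086, -0.0005, 0.0]
[0.0, 0.0, -2.01, -0.0086, -0.0005, 0.0]
[0.0, 0.0, -2.01, -0.0086, -0.0005, 0.0]
[0.0, 0.0, -2.01, -0.0086, -0.0005, 0.0]
[0.0, 0.0, -2.01, -0.0086, -0.0005, 0.0]
[0.0, 0.0, -2.01, -0.0086, -0.0005, 0.0]
[0.0, 0.0, -2.01, -0.0086, -0.0005, 0.0]
```

View pics/c8.png

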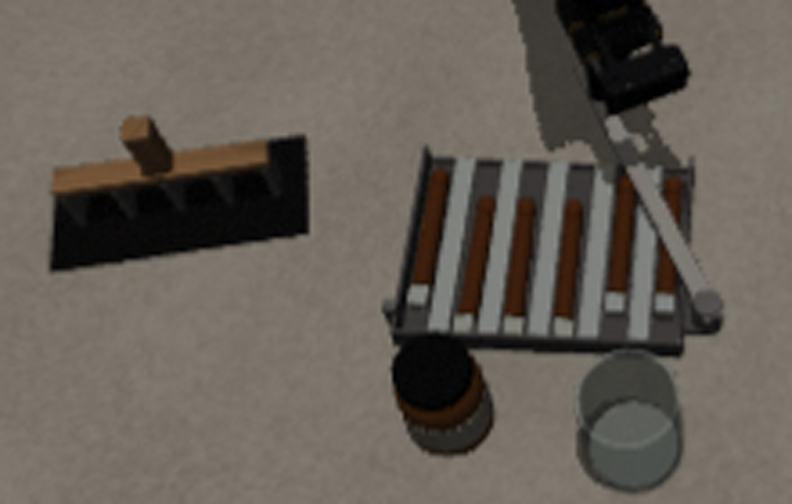

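Call:
send_rows --pt "0.1 0.1 -2 -0.008 -0.0005 0.001 1" --pt "0 0 -2 -0.0086 -0.0005 0.0005 1" --pt "0 0 -2 -0.0086 -0.0005 0 1" --pt "0 0 -2 -0.0086 -0.0005 0 1" --pt "0 0 -2 -0.0086 -0.0005 0 1" --pt "0 0 -2 -0.0086 -0.0005 0 1" --pt "0 0 -2 -0.0086 -0.0005 0 1" --pt "0 0 -2 -0.0086 -0.0005 0 1" --pt "0 0 -2 -0.0086 -0.0005 0 1" --pt "0 0 -2 -0.0086 -0.0005 0 1"

```text
time: 64.4
ee_pos: [0.5004, -0.0938, 0.0739]
eef_rot: [0.386, 0.922, 0.001, 0.001]
ft_force: [-0.0, 1.8, -1.4]
width: 0.0007
```

```bash
python3 - <<'E'
from h import *
st(); a=kwhere(); print(np.round(read_state()['joint_positions'],2)); krows(a,a-.35,10)
E
```

```text
t 64.4 pos [ 0.5004 -0.0938  0.0739] yaw 134.57 z [ 0.0032  0.0019 -1.    ] F [-0.04  1.84 -1.41] w 0.0007
a 0.727 r 245.8 want 245.7 ; yaw want 135.1
[ 0.78  0.34 -0.78  1.91  0.28  0.99  0.66]
[0.21, 0.06, -2.57, -0.0086, -0.0003, 0.0019]
[0.0, 0.0, -2.01, -0.0086, -0.0005, 0.0]
[0.0, 0.0, -2.01, -0.0086, -0.0005, 0.0]
[0.0, 0.0, -2.01, -0.0086, -0.0005, 0.0]
[0.0, 0.0, -2.01, -0.0086, -0.0005, 0.0]
[0.0, 0.0, -2.01, -0.0086, -0.0005, 0.0]
[0.0, 0.0, -2.01, -0.0086, -0.0005, 0.0]
[0.0, 0.0, -2.01, -0.0086, -0.0005, 0.0]
[0.0, 0.0, -2.01, -0.0086, -0.0005, 0.0]
[0.0, 0.0, -2.01, -0.0086, -0.0005, 0.0]
```

Call:
send_rows --pt "0.1 0.1 -2.2 -0.0086 -0.0005 0.001 1" --pt "0.1 0 -2.1 -0.0086 -0.0005 0.0005 1" --pt "0 0 -2 -0.0086 -0.0005 0 1" --pt "0 0 -2 -0.0086 -0.0005 0 1" --pt "0 0 -2 -0.0086 -0.0005 0 1" --pt "0 0 -2 -0.0086 -0.0005 0 1" --pt "0 0 -2 -0.0086 -0.0005 0 1" --pt "0 0 -2 -0.0086 -0.0005 0 1" --pt "0 0 -2 -0.0086 -0.0005 0 1" --pt "0 0 -2 -0.0086 -0.0005 0 1"

```text
time: 65.4
ee_pos: [0.5677, -0.1482, 0.0728]
eef_rot: [0.216, 0.976, 0.001, -0.001]
ft_force: [-0.6, 1.3, -0.0]
width: 0.0003
```

```bash
python3 - <<'E'
from h import *
st(); a=kwhere(); snap('wrist','w19'); krows(a,0,10)
E
```

```text
t 65.4 pos [ 0.5677 -0.1482  0.0728] yaw 155.01 z [-0.002   0.0025 -1.    ] F [-0.58  1.32 -0.01] w 0.0003
a 0.373 r 245.7 want 245.7 ; yaw want 155.4
[0.1, -0.11, -2.45, -0.008, -0.0001, 0.0008]
[0.0, 0.0, -2.13, -0.0091, -0.0005, 0.0]
[0.0, 0.0, -2.13, -0.0091, -0.0005, 0.0]
[0.0, 0.0, -2.13, -0.0091, -0.0005, 0.0]
[0.0, 0.0, -2.13, -0.0091, -0.0005, 0.0]
[0.0, 0.0, -2.13, -0.0091, -0.0005, 0.0]
[0.0, 0.0, -2.13, -0.0091, -0.0005, 0.0]
[0.0, 0.0, -2.13, -0.0091, -0.0005, 0.0]
[0.0, 0.0, -2.13, -0.0091, -0.0005, 0.0]
[0.0, 0.0, -2.13, -0.0091, -0.0005, 0.0]
```

View pics/w19.png

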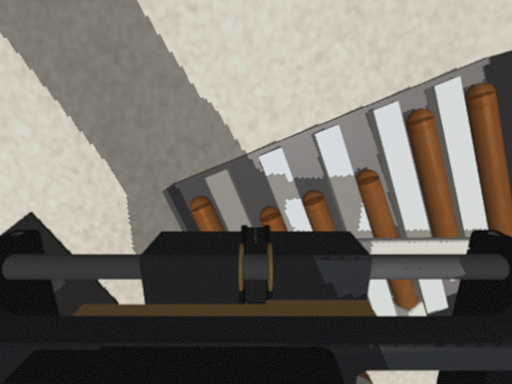

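Call:
send_rows --pt "0.1 -0.1 -2 -0.008 -0.0005 0.0005 1" --pt "0 0 -2 -0.008 -0.0005 0 1" --pt "0 0 -2 -0.008 -0.0005 0 1" --pt "0 0 -2 -0.008 -0.0005 0 1" --pt "0 0 -2 -0.008 -0.0005 0 1" --pt "0 0 -2 -0.008 -0.0005 0 1" --pt "0 0 -2 -0.008 -0.0005 0 1" --pt "0 0 -1.5 -0.006 -0.0003 0 1" --pt "0 0 -1 -0.004 -0.0002 0 1" --pt "0 0 -0.5 -0.002 0 0 1"

```text
time: 66.45
ee_pos: [0.6315, -0.1723, 0.0722]
eef_rot: [0.07, 0.998, 0.0, -0.002]
ft_force: [-1.0, -0.3, 0.0]
width: 0.0001
```

```bash
python3 - <<'E'
from h import *
st(); a=kwhere(); krows(a,0,10)
E
```

```text
t 66.45 pos [ 0.6315 -0.1723  0.0722] yaw 171.93 z [-0.0037  0.0011 -1.    ] F [-1.04 -0.34  0.02] w 0.0001
a 0.094 r 245.4 want 245.7 ; yaw want 171.4
[0.03, -0.22, 0.02, -0.0023, -0.0005, 0.0002]
[0.0, 0.0, -0.54, -0.0023, -0.0002, 0.0]
[0.0, 0.0, -0.54, -0.0023, -0.0002, 0.0]
[0.0, 0.0, -0.54, -0.0023, -0.0002, 0.0]
[0.0, 0.0, -0.54, -0.0023, -0.0002, 0.0]
[0.0, 0.0, -0.54, -0.0023, -0.0002, 0.0]
[0.0, 0.0, -0.54, -0.0023, -0.0002, 0.0]
[0.0, 0.0, -0.54, -0.0023, -0.0002, 0.0]
[0.0, 0.0, -0.54, -0.0023, -0.0002, 0.0]
[0.0, 0.0, -0.54, -0.0023, -0.0002, 0.0]
```

Call:
send_rows --pt "0 -0.2 0 -0.002 -0.0005 0 1" --pt "0 0 -0.5 -0.0025 -0.0002 0 1" --pt "0 0 -0.5 -0.0025 -0.0002 0 1" --pt "0 0 -0.5 -0.0025 -0.0002 0 1" --pt "0 0 -0.5 -0.0025 -0.0002 0 1" --pt "0 0 -0.5 -0.0025 -0.0002 0 1" --pt "0 0 -0.5 -0.0025 -0.0002 0 1" --pt "0 0 -0.5 -0.002 -0.0002 0 1" --pt "0 0 -0.5 -0.002 -0.0002 0 1" --pt "0 0 0 -0.001 0 0 1"

```text
time: 67.45
ee_pos: [0.6544, -0.1764, 0.0721]
eef_rot: [0.033, 0.999, 0.001, -0.0]
ft_force: [-5.8, 0.9, 2.0]
width: 0.0003
```

```bash
python3 - <<'E'
from h import *
st(); a=kwhere(); krows(a,-.03,5)
E
```

```text
t 67.45 pos [ 0.6544 -0.1764  0.0721] yaw 176.24 z [-7.0e-04  1.1e-03 -1.0e+00] F [-5.78  0.93  2.03] w 0.0003
a -0.001 r 245.4 want 245.7 ; yaw want 176.8
[0.06, -0.04, -0.91, -0.0014, -0.0004, 0.0001]
[0.0, 0.0, -0.33, -0.0014, -0.0001, 0.0]
[0.0, 0.0, -0.33, -0.0014, -0.0001, 0.0]
[0.0, 0.0, -0.33, -0.0014, -0.0001, 0.0]
[0.0, 0.0, -0.33, -0.0014, -0.0001, 0.0]
```

Call:
send_rows --pt "0 0 0 -0.001 0 0 1" --pt "0 0 0 -0.001 0 0 1" --pt "0 0 0 0 0 0 1" --pt "0 0 0 0 0 0 1" --pt "0 0 0 0 0 0 1" --pt "0 0 0 0 0 0 1" --pt "0 0 0 0 0 0 1" --pt "0 0 0 0 0 0 1" --pt "0 0 0 0 0 0 1" --pt "0 0 0 0 0 0 1"

```text
time: 68.45
ee_pos: [0.6542, -0.1764, 0.072]
eef_rot: [0.033, 0.999, 0.0, -0.003]
ft_force: [-0.7, 0.5, 1.9]
width: 0.0003
```

```bash
python3 - <<'E'
from h import *
st(); a=kwhere()
E
```

```text
t 68.45 pos [ 0.6542 -0.1764  0.072 ] yaw 176.22 z [-0.0064  0.001  -1.    ] F [-0.67  0.47  1.92] w 0.0003
a -0.0 r 245.4 want 245.7 ; yaw want 176.8
```

Call:
send_rows --pt "0 0 0 0.01 0 0 1" --pt "0 0 0 0.02 0 0 1" --pt "0 0 0 0.02 0 -0.02 1" --pt "0 0 0 0.02 0 -0.035 1" --pt "0 0 0 0.02 0 -0.035 1" --pt "0 0 0 0.02 0 -0.035 1" --pt "0 0 0 0.02 0 -0.035 1" --pt "0 0 0 0.01 0 -0.02 1" --pt "0 0 0 0 0 0 1" --pt "0 0 0 0 0 0 1"

```text
time: 69.45
ee_pos: [0.5061, -0.1672, 0.2563]
eef_rot: [0.034, 0.999, -0.003, -0.004]
ft_force: [0.8, 0.1, -0.2]
width: 0.0001
```

```bash
python3 - <<'E'
from h import *
st(); img,d,p=snap('scene','s7'); P=cloud(d,p)
c=img[135:275,50:270]; cv2.imwrite('pics/c9.png',cv2.resize(c,None,fx=3.6,fy=3.6,interpolation=cv2.INTER_CUBIC))
v,u=np.mgrid[0:384,0:512]
m=(P[...,2]>.08)&(P[...,2]<.094)&(u>155)&(u<210)&(v>190)&(v<235)
t=w2t(np.nanmedian(P[m],0))*1e3; print('post tray',m.sum(),t)
snap('side','sd2')
for n,a,b,c,e in (('jar',155,190,222,262),('beaker',208,242,230,272)):
    m=(u>a)&(u<b)&(v>c)&(v<e)&(P[...,2]>.10)&(P[...,2]<.12); fitrect(n,m,p,.11)
m=(u>285)&(u<330)&(v>205)&(v<250)&(P[...,2]>.145)&(P[...,2]<.165); fitrect('bottle cap',m,p,.16)
m=(P[...,2]>.05)&(P[...,2]<.066)&(u>55)&(u<140)&(v>160)&(v<215); fitrect('rake bar',m,p,.061)
E
```

```text
t 69.45 pos [ 0.5061 -0.1672  0.2563] yaw 176.05 z [-0.0077 -0.005  -1.    ] F [ 0.77  0.06 -0.18] w 0.0001
post tray 32 [ 61.77229976 -96.56677767]
jar 383 c [ 0.7785 -0.1522] sz [0.0661 0.0596] ang 4.87
beaker 177 c [0.8029 0.003 ] sz [0.0841 0.083 ] ang 44.57
bottle cap 88 c [0.7441 0.2457] sz [0.025  0.0315] ang 84.62
rake bar 435 c [ 0.5591 -0.4223] sz [0.0315 0.1852] ang 9.59
```

View pics/c9.png

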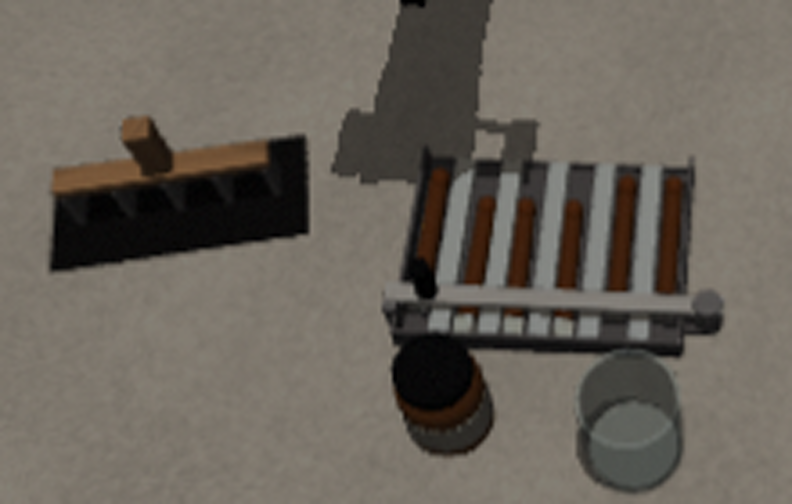

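View pics/sd2.png

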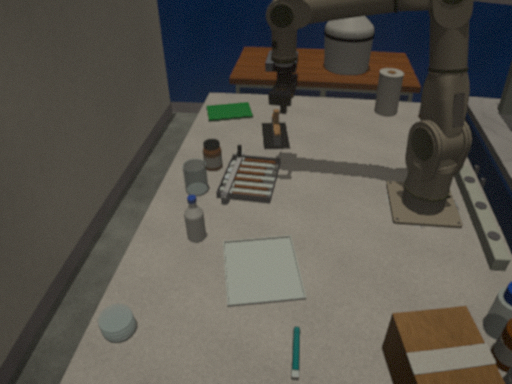

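The keeper is across the tray with its post at tray (62,-97) mm; shut is (60,-97). All six tubes are in their grooves, the dish is empty, the rake is on its mat, and the bystanders haven't moved. Handing in.

```bash
python3 -c "
from h import *
print(close_job())"
```

```text
the job is handed in; nothing more can be done
None
```

The job is handed in at 69.6 s of the 200 s allowed, and everything asked was done. One of my checks was not perfect: the three combed tubes lie slightly tilted (see below).

**What I did**
- I combed the three jumbled tubes (grooves y = -66, -22 and 22 mm) with one outward stroke towards each end of the tray. The gripper did not touch them.
- I stood the rake back on its mat, then laid the three dish tubes in grooves 110, 66 and -110 mm. One dish tube had been knocked about 30 mm aside, so I measured it again before picking it up. In the two outer grooves the side wall kept the fingers up, so those tubes dropped about 20 mm into place.
- Last, I pushed the keeper bar by its post to its stop. The force rose to 5.8 N and a further push moved it no more.

**What the last checks showed**
- **Tubes:** all six lie in separate grooves, within about 1.5° of parallel. The dish is empty.
- **Keeper:** its post is at tray (62, -97) mm, against (60, -97) when shut.
- **Rake:** it stands within 1 mm of the mat's centre, at yaw 9.6° against the mat's 9.5°.
- **Bystanders:** the jar, bottle and beaker read the same as before, to within 0.2 mm. I left the turquoise look-alike alone.

**What was not perfect:** the three combed tubes came to rest with their stoppers rolled by 14–22° against the ridge side. Their stopper ends sit about 2 mm high, which tilts the axes by about 1.3° and raises the tube middles by about 1.2 mm. The dish tubes read flat. I judged them seated and left them.

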